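Pack the sloping clamp jig until it holds snug

ROBOT

A 6-joint arm with a two-finger parallel gripper is mounted at the origin on a cart in front of the work surface, level with it; the furniture and walls round the work are solid. World frame = base frame: x ahead of the robot, y to its left, z up, the work surface at z = 0. Lengths are in mm, angles in degrees, forces in N, time in s.
With the tool pointing down it reaches from about 300 to 850 mm from the base axis. Payload 4.2 kg.
Tool frame: the origin (TCP) lies at the very end of the fingers, on their centre line; the grasp point (between the pads) lies env.grip_point_offset behind it (env.grip_point_offset is the distance from the TCP to the grasp point, in mm); z points along the fingers, y is the direction in which the jaws open and shut (so a half turn about z gives the same grasp; the last joint's range is limited). The gripper opens to 91 mm and grips with 3 to 60 N. Pads are 32 mm wide; open, the fingers measure 118 mm over their backs; the gripper's body (76 mm by 178 mm) begins 60 mm behind the grasp point.
Start: joints at [-66.062, 18.312, 89.639, -0, 72.044, -1.146], TCP at [243.775, -520.785, 213.976] pointing down, gripper open.
Joint ranges: [-177.97, 177.97], [-48.28, 115.42], [12.27, 149.76], [-77.06, 257.06], [2.81, 150.46], [-146.56, 146.56]. Speed limits (degrees/s): [147.25, 147.25, 180, 180, 180, 180].

INTERFACE

Orientations are given as [roll, pitch, yaw] about the fixed x, y, z axes, in that order (R = Rz(yaw) Ry(pitch) Rx(roll)).
In Python, from workcell import env, grab_frame, camera_params gives the robot as it stands. The module is installed in compiled form; this text tells all that it offers.
- The arm moves only by the shell command python3 -m creep 'ROWS' [OPENING] [FORCE]. ROWS is a JSON object of lists of equal length, an entry for each row: "offset": the shift along the tool's x, y, z in m, a list of three; "rotation": the turn, a rotation vector about the tool's x, y, z in degrees, a list of three. A call has 1 to 5 rows; each row shifts and turns the commanded pose from where the row before left it, along the tool's axes as they then stand; what a row does not reach is not made up. A row lasts 1/8 s, in which the tool goes at most 62.5 mm and 10.7 degrees, less where a joint would pass 70% of its speed; a pose out of reach is approached as far as the arm can. A call is refused whole if a number of a shift passes 0.0625 or a number of a turn 10.7, either way. A call with a gripper value outside its range is refused whole. OPENING is the closure, from 0 (fully open) to 1 (shut), set as the call begins (- or left out, the last holds). The fingers move at their own pace and stop on an object; FORCE is the grip in N (left out, the last holds). Time passes only in rows, so rows that do not move let the fingers close. It gives the time, the measured TCP pose, the force and the opening at its end, in the units of the state.
- env.state(): the state, without advancing time (a new reading comes with each control period).
- grab_frame(name): name is "side" or "top"; returns the picture (400x640x3 uint8, red, green, blue); there is no depth.
- camera_params(name): a dict with "mtx" (3x3 intrinsics, pixels), "R" (3x3) and "t" (3): a world point X has camera coordinates R X + t. Camera axes: x right, y down, z forward; pixel columns grow to the right and rows downward; lengths in mm; the calibration is good to about 2 mm. A picture is of the moment at which its call begins. camera_params takes no time and is no camera call.
- env.job_done(): hands the job in, once; it reports no verdict.
The state is a dict: "time_s": time; "qpos": joint angles; "qvel": joint speeds; "effort": joint torques, N m; "ee_pos": TCP position; "ee_rot": TCP orientation; "force": force on the tool from outside, world axes, zero at the start; "torque": the same for the moment, N m; "gripper_width": finger opening in mm.
Only numpy, scipy, OpenCV 4.12 (cv2) and the standard library are available. Lean on these libraries where they do the work, as an engineer would, in place of code of your own. Each camera call takes 0.05 s, during which the arm holds its last target.

TASK

Take packing plates from the rack one at a time and stand them in the sloping clamp jig, first against the fixed stop at its low end and then each flat against the last, until the space left is within the short stroke of the clamp jaw. Then draw the jaw by its black handle down the slope until the pack feels snug, without forcing it, and let go. Leave any spare plate in the rack and the other things where they lie.

Things in the scene. Friction and masses are not known exactly. Their poses are not given: they have to be found in the camera images.
- stop_face (a point): Foot of the fixed stop's face, mid-width, on the bed. The stop is the steel upright (12 mm thick, 44 wide, 66 high, half-round top) at the jig's low end, nearest the robot; this face looks up the slope at the jaw. Axes: x up the slope along the bed (30 degrees, away from the robot), y across, z square to the bed (leaning 30 degrees back to the robot). It is screwed down at a place that varies.
- jaw_face (a point): Foot of the clamp jaw's face, mid-width, on the bed: a like steel upright (44 mm wide, 66 high) at the jig's high end; the face looks down at the stop; axes as the stop's. With the jaw open it stands 24 to 41 mm up the slope from the stop's face. The gap is open above and at both sides; the bed is 80 mm wide with side strips 3.5 mm high, 36 mm either side of the middle.
- jaw_handle (a point): The jaw's black upright handle, 24 mm wide across the jig, 14 mm thick along the slope, clear between 20 and 96 mm above the bed. This point is inside it, 78 mm above the bed, 36 mm up the slope from the jaw's face; axes as the stop's (it leans 30 degrees towards the robot).
- clamp_jaw (a joint): Travel of the jaw down the slope towards the stop, m: 0 fully open, 0.014 end of its stroke; it starts 0 to 2 mm. It slides against about 5 N of friction and stays where it is left.
- rack_floor (a point): The grey plastic rack, fixed, 150 mm long (its x), 84 mm wide. This point is the middle of the floor of the middle slot, 10 mm above the bench. Three slots 13.5 mm wide, along its y axis, lie at x = -40, 0 and 40 mm; the ribs between them are 29 mm high, 40 mm wide. The tilted black tray of modules between rack and jig is fixed and under 140 mm high.
- plate_a_mid (a point): Centre of a loose aluminium packing plate, 10 mm thick, 50 wide, 105 high, about 100 g; the three are alike. Rounded top corners (8 mm), dark round mark near the top, foot tapering to 6 mm thick over its lowest 6 mm. Axes: x through the thickness, y across the width, z from foot to rounded end; both broad faces are alike. It starts upright in a rack slot, broad faces along the slot.
- plate_b_mid (a point): Centre of a loose aluminium packing plate, 10 mm thick, 50 wide, 105 high, about 100 g; the three are alike. Rounded top corners (8 mm), dark round mark near the top, foot tapering to 6 mm thick over its lowest 6 mm. Axes: x through the thickness, y across the width, z from foot to rounded end; both broad faces are alike. It starts upright in a rack slot, broad faces along the slot.
- plate_c_mid (a point): Centre of a loose aluminium packing plate, 10 mm thick, 50 wide, 105 high, about 100 g; the three are alike. Rounded top corners (8 mm), dark round mark near the top, foot tapering to 6 mm thick over its lowest 6 mm. Axes: x through the thickness, y across the width, z from foot to rounded end; both broad faces are alike. It starts upright in a rack slot, broad faces along the slot.
- plate_a: The same plate as a body; its origin is at the middle of its foot.
- plate_b: The same plate as a body; its origin is at the middle of its foot.
- plate_c: The same plate as a body; its origin is at the middle of its foot.
- stop: The fixed stop as a body; its origin and axes are those of its face point.
- puck: Bystander: the white round puck, 54 mm across, 14 mm high, lying on the bench behind the work.
- paste_syringe: Bystander: the amber syringe, 108 mm long, lying on the bench to the right.
- loupe: Bystander: the black eye loupe, 36 mm across and high, standing on the bench to the right.
- brush: Bystander: the black brush, 157 mm long, lying on the bench behind the tray.

How it is judged (in metres and radians):
On the way, in this order (a step that is already met when the one before it is completed fails the run):
1. a first plate stands in the gap of the jig (((x of plate_a_mid in the frame of stop_face above 0 m and x of plate_a_mid in the frame of jaw_face below 0 m and y of plate_a_mid in the frame of stop_face between -0.012 and 0.012 m and z of plate_a_mid in the frame of stop_face between 0.0455 and 0.0565 m) or (x of plate_b_mid in the frame of stop_face above 0 m and x of plate_b_mid in the frame of jaw_face below 0 m and y of plate_b_mid in the frame of stop_face between -0.012 and 0.012 m and z of plate_b_mid in the frame of stop_face between 0.0455 and 0.0565 m) or (x of plate_c_mid in the frame of stop_face above 0 m and x of plate_c_mid in the frame of jaw_face below 0 m and y of plate_c_mid in the frame of stop_face between -0.012 and 0.012 m and z of plate_c_mid in the frame of stop_face between 0.0455 and 0.0565 m))), for 0.2 s.
2. a second plate stands in the gap with it ((((x of plate_a_mid in the frame of stop_face above 0 m and x of plate_a_mid in the frame of jaw_face below 0 m and y of plate_a_mid in the frame of stop_face between -0.012 and 0.012 m and z of plate_a_mid in the frame of stop_face between 0.0455 and 0.0565 m) and (x of plate_b_mid in the frame of stop_face above 0 m and x of plate_b_mid in the frame of jaw_face below 0 m and y of plate_b_mid in the frame of stop_face between -0.012 and 0.012 m and z of plate_b_mid in the frame of stop_face between 0.0455 and 0.0565 m)) or ((x of plate_a_mid in the frame of stop_face above 0 m and x of plate_a_mid in the frame of jaw_face below 0 m and y of plate_a_mid in the frame of stop_face between -0.012 and 0.012 m and z of plate_a_mid in the frame of stop_face between 0.0455 and 0.0565 m) and (x of plate_c_mid in the frame of stop_face above 0 m and x of plate_c_mid in the frame of jaw_face below 0 m and y of plate_c_mid in the frame of stop_face between -0.012 and 0.012 m and z of plate_c_mid in the frame of stop_face between 0.0455 and 0.0565 m)) or ((x of plate_b_mid in the frame of stop_face above 0 m and x of plate_b_mid in the frame of jaw_face below 0 m and y of plate_b_mid in the frame of stop_face between -0.012 and 0.012 m and z of plate_b_mid in the frame of stop_face between 0.0455 and 0.0565 m) and (x of plate_c_mid in the frame of stop_face above 0 m and x of plate_c_mid in the frame of jaw_face below 0 m and y of plate_c_mid in the frame of stop_face between -0.012 and 0.012 m and z of plate_c_mid in the frame of stop_face between 0.0455 and 0.0565 m)))), for 0.2 s.
At the end, for the whole second after the job is handed in: Two or three plates stand on the bed between stop and jaw, square to the slope within 0.12 rad, at most 12 mm off the middle and with their feet down (within 4 mm); the jaw has closed on them with no more than 1.5 mm of play in all; they are at rest; every other plate stands upright in the rack ((((x of plate_a_mid in the frame of stop_face above 0 m and x of plate_a_mid in the frame of jaw_face below 0 m and y of plate_a_mid in the frame of stop_face between -0.012 and 0.012 m and z of plate_a_mid in the frame of stop_face between 0.0455 and 0.0565 m) and angle between the x axis of each of plate_a_mid, plate_b_mid and the x axis of stop_face, either way round below 0.12 rad and (x of plate_b_mid in the frame of stop_face above 0 m and x of plate_b_mid in the frame of jaw_face below 0 m and y of plate_b_mid in the frame of stop_face between -0.012 and 0.012 m and z of plate_b_mid in the frame of stop_face between 0.0455 and 0.0565 m) and (z of plate_c_mid in the frame of rack_floor below 0.0575 m and horizontal distance between plate_c_mid and rack_floor below 0.06 m and angle between plate_c_mid's own z axis and vertical below 0.2 rad) and x of jaw_face in the frame of stop_face below 0.0215 m and linear speed of each of plate_a, plate_b below 0.02 m/s) or ((x of plate_a_mid in the frame of stop_face above 0 m and x of plate_a_mid in the frame of jaw_face below 0 m and y of plate_a_mid in the frame of stop_face between -0.012 and 0.012 m and z of plate_a_mid in the frame of stop_face between 0.0455 and 0.0565 m) and angle between the x axis of each of plate_a_mid, plate_c_mid and the x axis of stop_face, either way round below 0.12 rad and (x of plate_c_mid in the frame of stop_face above 0 m and x of plate_c_mid in the frame of jaw_face below 0 m and y of plate_c_mid in the frame of stop_face between -0.012 and 0.012 m and z of plate_c_mid in the frame of stop_face between 0.0455 and 0.0565 m) and (z of plate_b_mid in the frame of rack_floor below 0.0575 m and horizontal distance between plate_b_mid and rack_floor below 0.06 m and angle between plate_b_mid's own z axis and vertical below 0.2 rad) and x of jaw_face in the frame of stop_face below 0.0215 m and linear speed of each of plate_a, plate_c below 0.02 m/s) or ((x of plate_b_mid in the frame of stop_face above 0 m and x of plate_b_mid in the frame of jaw_face below 0 m and y of plate_b_mid in the frame of stop_face between -0.012 and 0.012 m and z of plate_b_mid in the frame of stop_face between 0.0455 and 0.0565 m) and angle between the x axis of each of plate_b_mid, plate_c_mid and the x axis of stop_face, either way round below 0.12 rad and (x of plate_c_mid in the frame of stop_face above 0 m and x of plate_c_mid in the frame of jaw_face below 0 m and y of plate_c_mid in the frame of stop_face between -0.012 and 0.012 m and z of plate_c_mid in the frame of stop_face between 0.0455 and 0.0565 m) and (z of plate_a_mid in the frame of rack_floor below 0.0575 m and horizontal distance between plate_a_mid and rack_floor below 0.06 m and angle between plate_a_mid's own z axis and vertical below 0.2 rad) and x of jaw_face in the frame of stop_face below 0.0215 m and linear speed of each of plate_b, plate_c below 0.02 m/s) or ((x of plate_a_mid in the frame of stop_face above 0 m and x of plate_a_mid in the frame of jaw_face below 0 m and y of plate_a_mid in the frame of stop_face between -0.012 and 0.012 m and z of plate_a_mid in the frame of stop_face between 0.0455 and 0.0565 m) and angle between the x axis of each of plate_a_mid, plate_b_mid, plate_c_mid and the x axis of stop_face, either way round below 0.12 rad and (x of plate_b_mid in the frame of stop_face above 0 m and x of plate_b_mid in the frame of jaw_face below 0 m and y of plate_b_mid in the frame of stop_face between -0.012 and 0.012 m and z of plate_b_mid in the frame of stop_face between 0.0455 and 0.0565 m) and (x of plate_c_mid in the frame of stop_face above 0 m and x of plate_c_mid in the frame of jaw_face below 0 m and y of plate_c_mid in the frame of stop_face between -0.012 and 0.012 m and z of plate_c_mid in the frame of stop_face between 0.0455 and 0.0565 m) and x of jaw_face in the frame of stop_face below 0.0315 m and linear speed of each of plate_a, plate_b, plate_c below 0.02 m/s))); the robot touches nothing.
It fails at once if the pack is forced (more than 40 N between a plate and the stop) (contact force between any of plate_a, plate_b, plate_c and stop above 40 N).
It fails at once if a bystander is moved by more than 25 mm (distance of any of puck, paste_syringe, loupe, brush from where it was at the start of the episode above 0.025 m).
It also fails if it takes over 72 s, if anything falls off the work surface, if the arm or the gripper's body presses on something with over 40 N, if the wrist force passes 120 N, or if a joint passes its speed limit or range.

## Working session

There is one attempt and no reset: what is moved stays moved. The work goes in short steps, Python scripts to look and compute and a shell command to move; the robot and the scene stay as the last step left them, time stands still between calls to the robot, and variables do not carry over. Pictures are saved under pics/ and viewed, and the job is handed in when it is done.

```bash
mkdir -p pics; ls
python3 - <<'E'
from workcell import env, grab_frame, camera_params
import cv2
print(env.state(), env.grip_point_offset)
for n in("side","top"):
    im=grab_frame(n); cv2.imwrite(f"pics/{n}0.png",im[:,:,::-1]); p=camera_params(n); print(n,p)
E
```

```text
pics
{'time_s': 0.0, 'qpos': array([-6.60625839e+01,  1.83501452e+01,  8.97082188e+01,  1.05271245e-04,
        7.20435119e+01, -1.14527455e+00]), 'qvel': array([-0.01294304,  0.02510454,  0.05229539,  0.15813791,  0.00423132,
        0.00198203]), 'effort': array([ 5.23183062e-04, -4.12460268e+01, -2.31975782e+01,  7.26906513e-02,
        4.56985726e-02, -1.45488543e-04]), 'ee_pos': array([ 243.55263368, -520.29538081,  213.1229988 ]), 'ee_rot': array([-1.79898146e+02, -2.13630909e-03,  2.50826562e+01]), 'force': array([-0.72054067,  0.66103039, -0.64848448]), 'torque': array([-0.0352621 , -0.02572542, -0.02999194]), 'gripper_width': 91.40698721027324} 18.8
side {'mtx': array([[419.15202448,   0.        , 313.85443903],
       [  0.        , 419.15202448, 201.311733  ],
       [  0.        ,   0.        ,   1.        ]]), 'R': array([[ 0.99205756, -0.12488854, -0.01498817],
       [-0.08122959, -0.54511005, -0.83442003],
       [ 0.0960393 ,  0.82901018, -0.55092519]]), 't': array([-582.0847376 ,  133.46163198, 1215.46779597])}
top {'mtx': array([[477.90101267,   0.        , 323.62861795],
       [  0.        , 477.90101267, 195.94841661],
       [  0.        ,   0.        ,   1.        ]]), 'R': array([[-0.04586993, -0.99893944, -0.00399416],
       [-0.97486589,  0.04563643, -0.21806838],
       [ 0.21801939, -0.00610901, -0.97592532]]), 't': array([  -3.58693153,  615.07704642, 1179.30431578])}
```

View pics/side0.png

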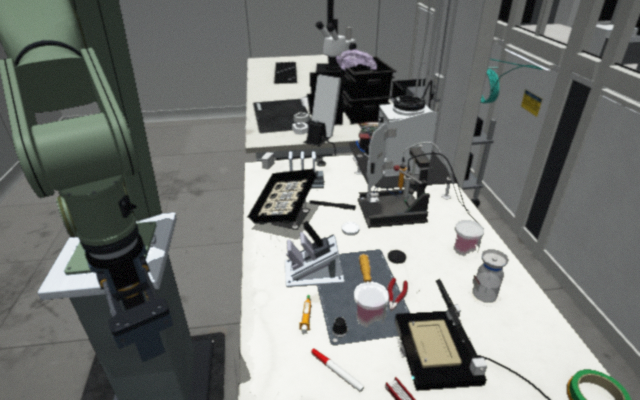

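View pics/top0.png

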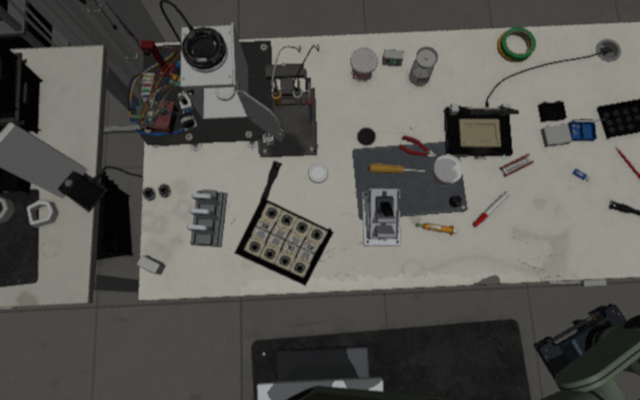

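The side view shows the jig at about (315,252) and the rack behind the tray at about (300,165). The top view shows the rack at (208,218) with three plates, and the jig at (382,217). I'll enlarge both.

Run:
```python
import cv2
for n,(x,y,w,h),o in (("top",(350,180,70,70),"tj"),("top",(175,180,70,75),"tr"),("side",(275,210,80,80),"sj"),("side",(255,140,80,60),"sr")):
    im=cv2.imread(f"pics/{n}0.png")[y:y+h,x:x+w]
    im=cv2.resize(im,None,fx=8,fy=8,interpolation=cv2.INTER_CUBIC)
    for k in range(0,w,10): cv2.putText(im,str(x+k),(k*8,8),0,.3,(0,0,255)); cv2.line(im,(k*8,8),(k*8,14),(0,0,255),1)
    for k in range(0,h,10): cv2.putText(im,str(y+k),(0,k*8+4),0,.3,(0,0,255)); cv2.line(im,(20,k*8),(26,k*8),(0,0,255),1)
    cv2.imwrite(f"pics/{o}.png",im)
```

```text
(no output)
```

View pics/tj.png

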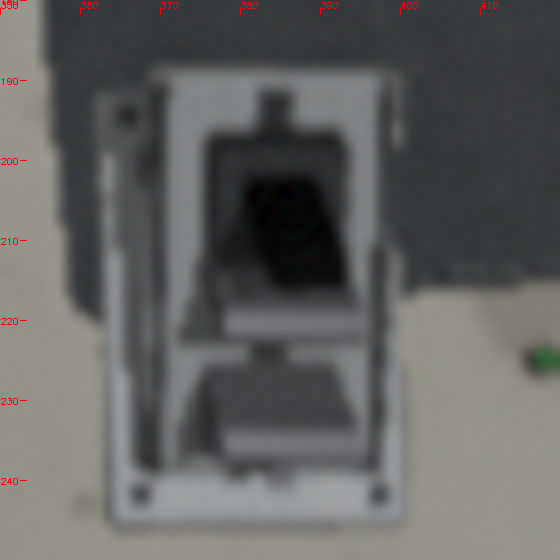

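View pics/tr.png

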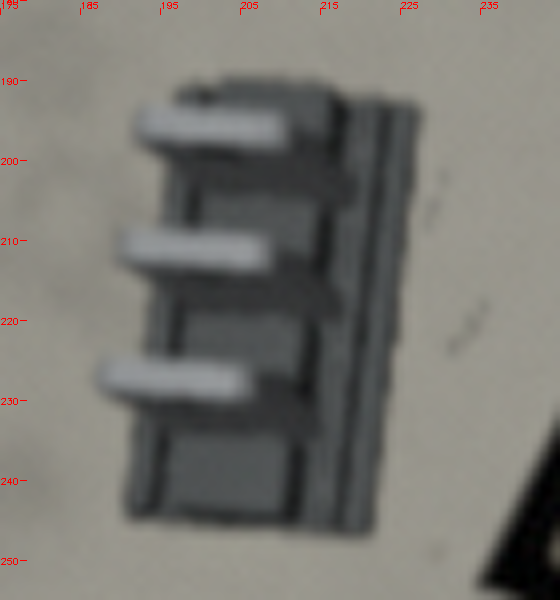

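View pics/sj.png

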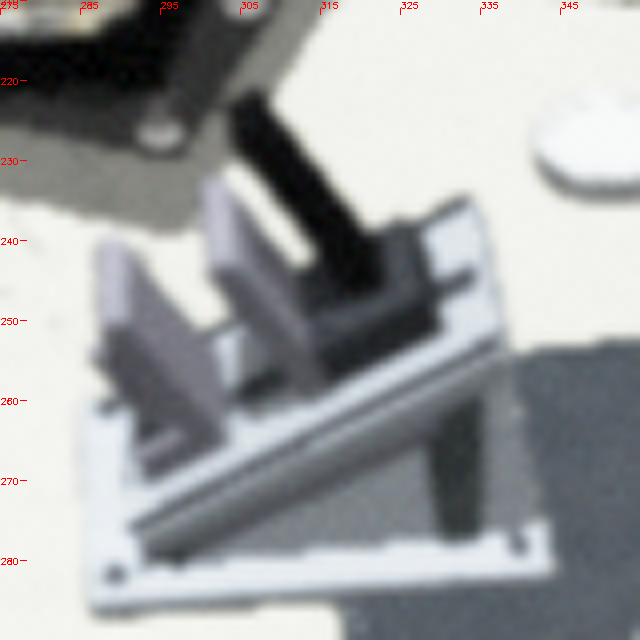

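View pics/sr.png

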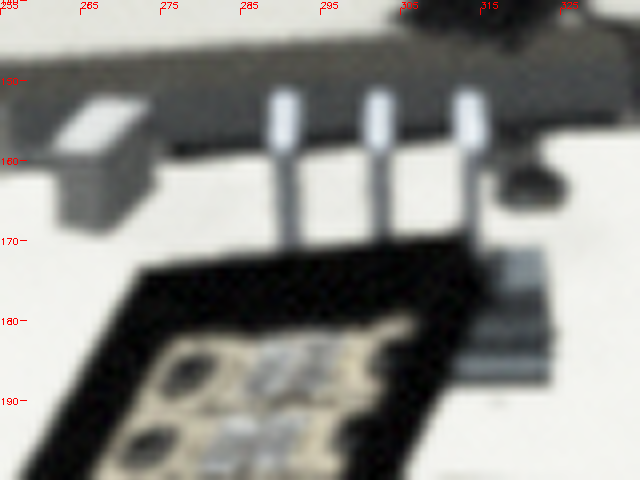

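```bash
cat > h.py <<'E'
import numpy as np, cv2
from workcell import env, grab_frame, camera_params
from scipy.optimize import least_squares
P={n:camera_params(n) for n in("side","top")}
def proj(n,X):
    p=P[n]; c=np.atleast_2d(X)@p["R"].T+p["t"]; u=c@p["mtx"].T; return u[:,:2]/u[:,2:]
def back(n,uv,z):
    p=P[n]; d=p["R"].T@np.linalg.inv(p["mtx"])@np.array([uv[0],uv[1],1]); C=-p["R"].T@p["t"]
    return C+d*(z-C[2])/d[2]
def crop(im,x,y,w,h,o,f=8):
    im=cv2.resize(im[y:y+h,x:x+w,::-1],None,fx=f,fy=f,interpolation=cv2.INTER_CUBIC).copy()
    for k in range(0,w,10): cv2.putText(im,str(x+k),(k*f,8),0,.3,(0,0,255)); cv2.line(im,(k*f,8),(k*f,14),(0,0,255),1)
    for k in range(0,h,10): cv2.putText(im,str(y+k),(0,k*f+4),0,.3,(0,0,255)); cv2.line(im,(20,k*f),(26,k*f),(0,0,255),1)
    cv2.imwrite(f"pics/{o}.png",im)
E
python3 - <<'E'
from h import *
np.set_printoptions(precision=1,suppress=True)
for a,b,c in((192.5,211,195.9),(190,208.8,211.2),(187.5,206,227.2)):
    print("plate",back("top",(a,c),115),back("top",(b,c),115))
for x in (290.6,302.3,314): print("side",back("side",(x,151.7),115),back("side",(x,158.7),115))
for uv in((226.9,193),(221.3,246.5),(190.8,245)): print("rack", back("top",uv,0))
# jig fit: p = foot xyz, yaw, gap, 
def M(yaw):
    c,s=np.cos(yaw),np.sin(yaw); a=np.pi/6
    return np.array([[c,-s,0],[s,c,0],[0,0,1]])@np.array([[np.cos(a),0,-np.sin(a)],[0,1,0],[np.sin(a),0,np.cos(a)]])
obs=[("top",(0,22,0),(376.0,225.6),0),("top",(0,-22,0),(391.6,225.6),0),("top",(0,22,60),(377.8,234),0),("top",(0,-22,60),(395.2,234),0),
("side",(0,-22,0),(303.1,265),0),("side",(0,22,61),(290.7,240.1),0),("side",(0,-22,61),(291.4,250.2),0),
("side",(-11,-22,62),(288.1,250.3),0),("side",(1,-22,62),(301.5,243.8),1),("side",(1,22,62),(299.8,232.5),1),("side",(0,-22,0),(313.4,259.7),1),
("top",(0,22,64),(378,222.2),1),("top",(0,-22,64),(395.3,222.2),1)]
def f(p):
    r=[]
    for n,X,uv,j in obs:
        r.append(proj(n,M(p[3])@(np.array(X)+[p[4]*j,0,0])+p[:3])[0]-uv)
    return np.ravel(r)
s=least_squares(f,[530,-130,40,0,33],loss="soft_l1",x_scale=[10,10,10,.1,10])
print(s.x,np.degrees(s.x[3])); print(f(s.x).reshape(-1,2))
print("jig base corners",[back("top",uv,6) for uv in((363.8,245.5),(400.3,245),(369.5,188.5),(399,188.5))])
E
```

```text
plate [619.2 297.2 115. ] [617.1 250.7 115. ]
plate [580.4 302.9 115. ] [578.2 256.  115. ]
plate [540.3 308.5 115. ] [538.2 262.7 115. ]
side [545.3 303.8 115. ] [541.2 251.6 115. ]
side [585.5 297.5 115. ] [580.2 245.6 115. ]
side [625.6 291.2 115. ] [619.1 239.5 115. ]
rack [650.2 233.9   0. ]
rack [502.9 249.3   0. ]
rack [510.8 331.5   0. ]
[ 534.3 -184.7   47.9   -0.    31.5] -1.1575343473659916
[[-1.1 -0.6]
 [ 0.1 -1.1]
 [-0.2 -0.5]
 [ 0.  -0.9]
 [ 0.   0.1]
 [-1.5 -1. ]
 [-1.2 -0.1]
 [-1.8  1.6]
 [-0.4  0.1]
 [-0.   0.5]
 [ 0.3 -0.1]
 [-0.1  0.1]
 [ 0.4 -0.4]]
jig base corners [array([ 487.1, -133.7,    6. ]), array([ 484. , -231.5,    6. ]), array([ 643.1, -159.5,    6. ]), array([ 639.3, -240.5,    6. ])]
```

Fit: the stop foot is at about (534,-185,48), yaw -1°, with a gap of about 31.5 mm (so two plates, probably). The plates stand at about (539,285), (579,279) and (618,273), with rack yaw about -6°. First I turn the tool and move to the rack.

```bash
python3 -m creep '{"offset":[[0,0,0],[0,0,0],[0,0,0]],"rotation":[[0,0,10.35],[0,0,10.35],[0,0,10.35]]}'
python3 -m creep '{"offset":[[0.014,-0.0555,0],[0.014,-0.0555,0],[0.014,-0.0555,0],[0.014,-0.0555,0],[0.014,-0.0555,0]],"rotation":[[0,0,0],[0,0,0],[0,0,0],[0,0,0],[0,0,0]]}'
python3 -m creep '{"offset":[[0.014,-0.0555,0],[0.014,-0.0555,0],[0.014,-0.0555,0],[0.014,-0.0555,0],[0.014,-0.0555,0]],"rotation":[[0,0,0],[0,0,0],[0,0,0],[0,0,0],[0,0,0]]}'
```

```text
time_s: 0.48
ee_pos: [243.6, -520.5, 213.4]
ee_rot: [-179.9, 0.0, -6.3]
force: [0.7, 0.3, -0.3]
gripper_width: 91.0
time_s: 1.1
ee_pos: [342.4, -250.2, 213.7]
ee_rot: [-180.0, 0.0, -6.0]
force: [0.4, -0.0, -1.0]
gripper_width: 91.0
time_s: 1.72
ee_pos: [440.9, 18.5, 213.8]
ee_rot: [180.0, -0.0, -6.0]
force: [0.5, 0.2, -0.2]
gripper_width: 91.2
```

```bash
python3 -m creep '{"offset":[[0.014,-0.055,0],[0.014,-0.055,0],[0.014,-0.055,0],[0.014,-0.055,0],[0.0136,-0.055,0.01]],"rotation":[[0,0,0],[0,0,0],[0,0,0],[0,0,0],[0,0,0]]}'
python3 - <<'E'
from h import *
crop(grab_frame("side"),255,100,80,75,"s1"); crop(grab_frame("top"),150,160,100,75,"t1")
E
```

```text
time_s: 2.35
ee_pos: [539.2, 284.9, 204.1]
ee_rot: [-180.0, -0.1, -5.9]
force: [0.4, 0.5, 1.0]
gripper_width: 91.4
```

View pics/s1.png

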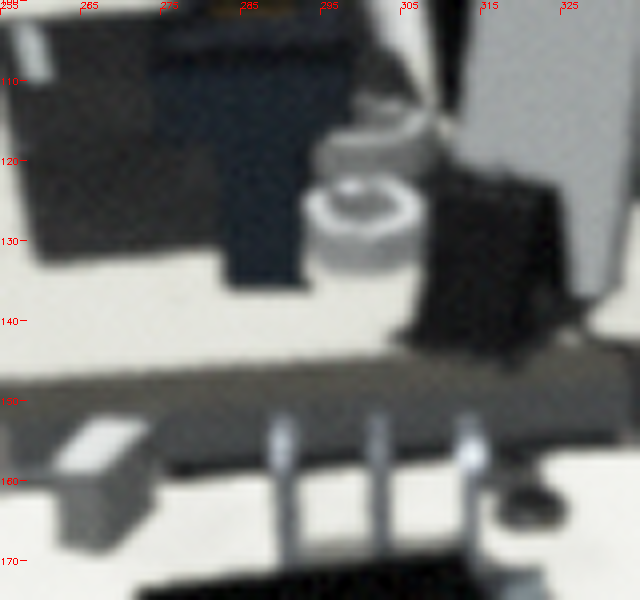

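View pics/t1.png

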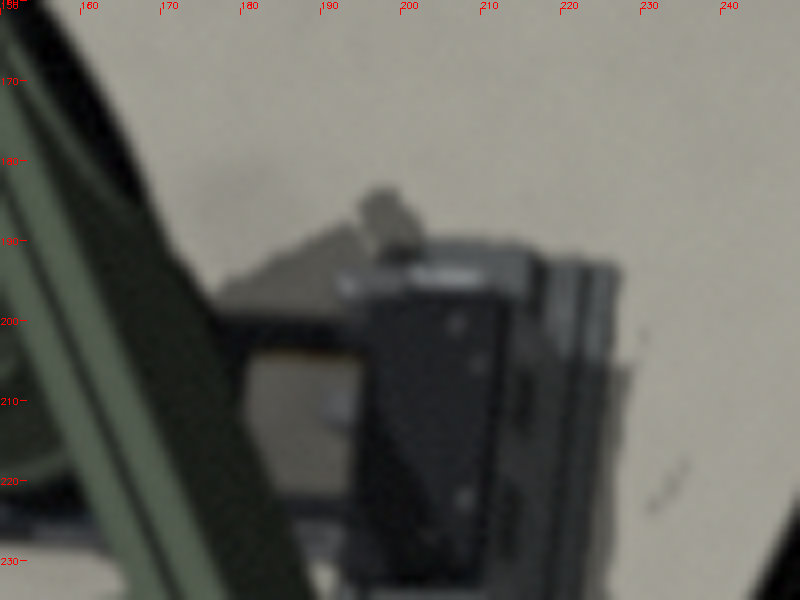

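The near finger shows at columns 282–293 with its tip at row 136 (side). The plate tops are at columns 290, 302 and 314, rows 152–158. I'll compare with where the calibration puts the finger.

Run:
```python
from h import *
a=np.radians(-6); x=np.array([np.cos(a),np.sin(a),0]); y=np.array([-np.sin(a),np.cos(a),0]); T=np.array([539.2,284.9,204.1])
for d in(46,59):
  for s in(-16,16): print(d,s,proj("side",T-d*y+s*x))
print(proj("side",[[539.2,284.9+25,115],[539.2,284.9-25,115],[539.2,284.9,115],[539.2,284.9-25,107]]))
```

```text
46 -16 [[282.59659141 136.15621984]]
46 16 [[292.51521658 135.93383866]]
59 -16 [[282.42711932 137.86568135]]
59 16 [[292.42596752 137.64114122]]
[[288.72094539 151.03399292]
 [289.83100418 157.6145578 ]
 [289.26798695 154.2769225 ]
 [289.94067096 159.71503511]]
```

Calibration agrees to within about 2 mm. I go down and grip.

```bash
python3 -m creep '{"offset":[[0.0015,0,0.05],[0,0,0.05],[0,0,0.034],[0,0,0]],"rotation":[[0,0,0],[0,0,0],[0,0,0],[0,0,0]]}'
python3 -m creep '{"offset":[[0,0,0],[0,0,0],[0,0,0],[0,0,0],[0,0,0]],"rotation":[[0,0,0],[0,0,0],[0,0,0],[0,0,0],[0,0,0]]}' 1 30
```

```text
time_s: 2.95
ee_pos: [537.7, 281.0, 67.2]
ee_rot: [179.8, 0.4, -6.0]
force: [0.3, -0.5, 1.2]
gripper_width: 91.5
time_s: 3.58
ee_pos: [540.4, 283.1, 70.6]
ee_rot: [-180.0, -0.1, -6.0]
force: [-0.3, 1.2, 2.3]
gripper_width: 50.6
```

```bash
python3 -m creep '{"offset":[[0,0,-0.03],[0,0,-0.055],[0,0,-0.055],[0,0,-0.025],[-0.009,0.052,0]],"rotation":[[0,0,0],[0,0,0],[0,0,-2.4],[0,0,-2.4],[0,0,0]]}'
python3 -m creep '{"offset":[[-0.009,0.052,0],[-0.009,0.052,0],[-0.009,0.052,0],[-0.009,0.052,0],[-0.009,0.052,0]],"rotation":[[0,0,0],[0,0,0],[0,0,0],[0,0,0],[0,0,0]]}'
python3 -m creep '{"offset":[[0,0.052,0],[0,0.052,0],[0,0.052,0],[0,0,0]],"rotation":[[0,10,0],[0,10,0],[0,10,0],[0,0,0]]}'
```

```text
time_s: 4.2
ee_pos: [531.5, 232.9, 236.9]
ee_rot: [-179.9, -0.3, -0.9]
force: [0.1, -1.8, -2.4]
gripper_width: 50.9
time_s: 4.82
ee_pos: [478.7, -29.7, 234.6]
ee_rot: [180.0, 0.0, -1.1]
force: [0.9, 0.4, -1.1]
gripper_width: 51.3
time_s: 5.32
ee_pos: [474.7, -170.4, 232.5]
ee_rot: [-179.3, -27.3, -1.5]
force: [-0.3, 0.1, -0.6]
gripper_width: 50.9
```

```bash
python3 -m creep '{"offset":[[0,0,0],[0,0,0]],"rotation":[[0,0,0],[0,0,0]]}'
cat >> h.py <<'E'
from scipy.spatial.transform import Rotation as Ro
def Mj(yaw=-1.2): return Ro.from_euler("xyz",[0,-30,yaw],degrees=True).as_matrix()
S=np.array([534.3,-184.7,47.9])
def tgt(xj,yj,zj,yaw=-1.2):
    st=env.state(); R=Ro.from_euler("xyz",st["ee_rot"],degrees=True).as_matrix()
    M=Mj(yaw); W=S+M@np.array([xj,yj,zj]); Rt=M@np.diag([1,-1,-1])
    return R.T@(W-st["ee_pos"]), np.degrees(Ro.from_matrix(R.T@Rt).as_rotvec()), M.T@(st["ee_pos"]-S), st["ee_pos"], st["force"]
np.set_printoptions(precision=2,suppress=True)
E
python3 - <<'E'
from h import *
print(tgt(9,0,130))
E
```

```text
time_s: 5.58
ee_pos: [478.8, -167.1, 234.2]
ee_rot: [-179.3, -27.5, -0.9]
force: [-0.7, 0.2, -1.2]
gripper_width: 50.8
(array([-33.25,  17.15,  60.59]), array([-0.8 ,  2.55,  0.26]), array([ 44.84,  16.46, 189.29]), array([ 478.85, -167.07,  234.25]), array([-0.66,  0.16, -1.17]))
```

```bash
python3 -m creep '{"offset":[[-0.032,0.017,0],[0,0,0.03],[0,0,0.03],[0,0,0],[0,0,0]],"rotation":[[-0.8,2.5,0.3],[0,0,0],[0,0,0],[0,0,0],[0,0,0]]}'
python3 - <<'E'
from h import *
print(tgt(9,0,130))
crop(grab_frame("side"),265,180,80,75,"s2"); crop(grab_frame("top"),340,170,80,75,"t2")
E
```

```text
time_s: 6.2
ee_pos: [480.2, -184.7, 167.8]
ee_rot: [180.0, -30.0, -1.3]
force: [-0.7, -0.1, -1.0]
gripper_width: 50.9
(array([-4.1 , -1.17,  0.94]), array([ 0.03, -0.01, -0.05]), array([ 13.1 ,  -1.17, 130.94]), array([ 480.16, -184.74,  167.85]), array([-0.75, -0.09, -0.95]))
```

View pics/s2.png

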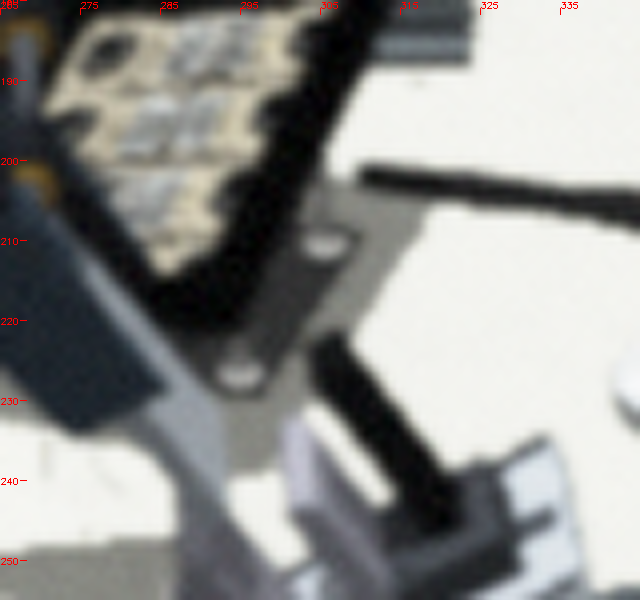

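View pics/t2.png

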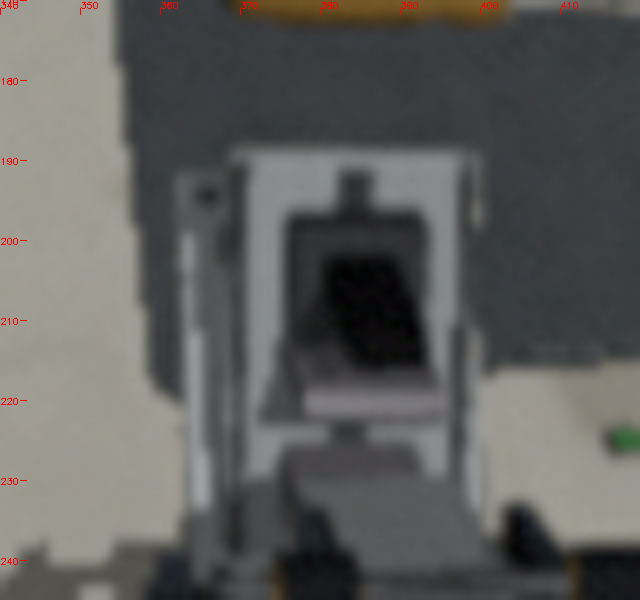

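The plate foot is centred across the stop (columns ~378–392) and clears both faces. I lower it into the gap.

```bash
python3 -m creep '{"offset":[[0,-0.001,0.03],[0,0,0.02],[0,0,0.012],[0,0,0],[0,0,0]],"rotation":[[0,0,0],[0,0,0],[0,0,0],[0,0,0],[0,0,0]]}'
python3 - <<'E'
from h import *
print(tgt(5,0,61))
crop(grab_frame("side"),265,200,80,75,"s3"); crop(grab_frame("top"),340,170,80,75,"t3")
E
```

```text
time_s: 6.92
ee_pos: [510.5, -185.4, 114.3]
ee_rot: [180.0, -30.0, -1.4]
force: [-0.5, 0.2, -2.0]
gripper_width: 51.0
(array([-7.64, -1.17,  8.35]), array([ 0.11, -0.04, -0.15]), array([12.63, -1.18, 69.36]), array([ 510.54, -185.38,  114.28]), array([-0.45,  0.18, -2.04]))
```

View pics/s3.png

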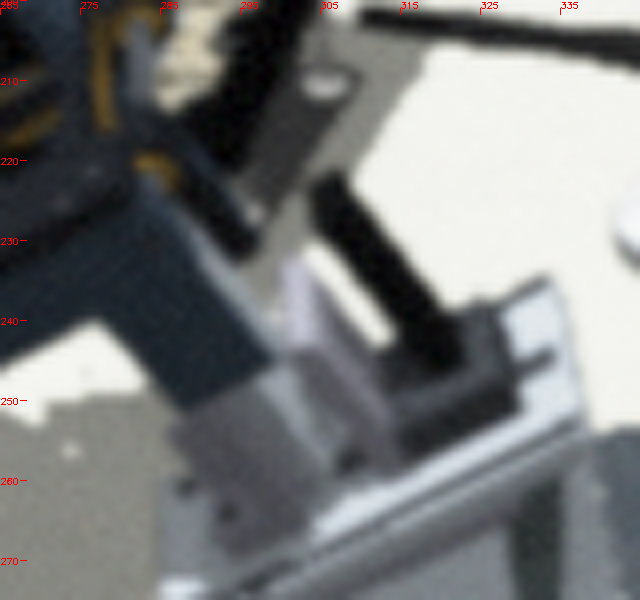

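View pics/t3.png

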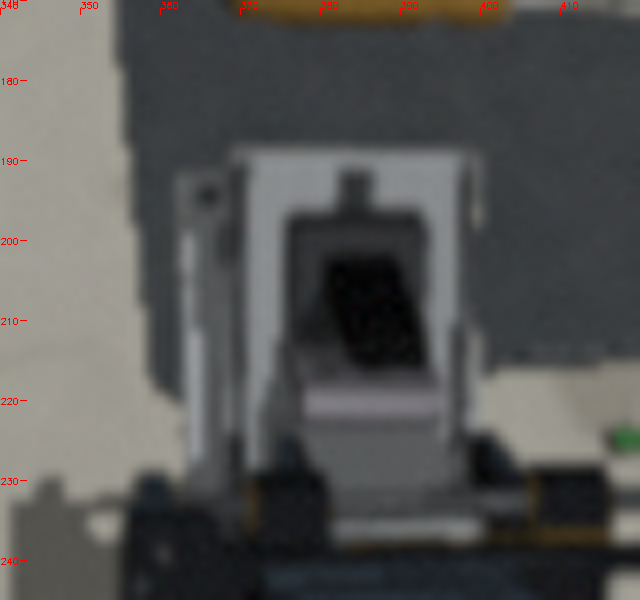

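The plate is inside the gap with its foot about 8 mm above the bed. I slide it down the slope and lower it gently.

```bash
python3 -m creep '{"offset":[[-0.002,-0.001,0.002],[-0.002,0,0.002],[-0.001,0,0.001],[0,0,0]],"rotation":[[0,0,0],[0,0,0],[0,0,0],[0,0,0]]}'
python3 - <<'E'
from h import *
print(tgt(5,0,61))
E
```

```text
time_s: 7.52
ee_pos: [508.4, -184.1, 106.4]
ee_rot: [-180.0, -30.0, -1.4]
force: [0.1, -0.3, -0.6]
gripper_width: 51.2
(array([-1.79,  0.08,  2.6 ]), array([ 0.07,  0.05, -0.18]), array([ 6.79,  0.07, 63.59]), array([ 508.39, -184.08,  106.37]), array([ 0.11, -0.32, -0.62]))
```

```bash
python3 -m creep '{"offset":[[-0.001,0,0.001],[-0.001,0,0.001],[0,0,0],[0,0,0]],"rotation":[[0,0,0],[0,0,0],[0,0,0],[0,0,0]]}'
python3 - <<'E'
from h import *
print(tgt(5,0,61))
E
```

```text
time_s: 8.02
ee_pos: [508.0, -184.2, 104.0]
ee_rot: [-180.0, -30.0, -1.4]
force: [1.2, 0.2, -1.9]
gripper_width: 50.8
(array([-0.26, -0.05,  0.71]), array([ 0.09,  0.01, -0.17]), array([ 5.26, -0.05, 61.71]), array([ 508.01, -184.2 ,  103.97]), array([ 1.23,  0.16, -1.94]))
```

```bash
python3 -m creep '{"offset":[[0,0,0.001],[-0.001,0,0.001],[0,0,0]],"rotation":[[0,0,0],[0,0,0],[0,0,0]]}'
python3 - <<'E'
from h import *
print(tgt(5,0,61))
E
```

```text
time_s: 8.4
ee_pos: [508.7, -184.5, 102.3]
ee_rot: [180.0, -30.1, -1.4]
force: [3.3, 0.0, 1.6]
gripper_width: 50.7
(array([-0.04, -0.32, -1.11]), array([ 0.12, -0.07, -0.19]), array([ 5.04, -0.32, 59.89]), array([ 508.72, -184.49,  102.29]), array([3.3 , 0.04, 1.6 ]))
```

```bash
python3 -m creep '{"offset":[[0,0,0.001],[0,0,0.001],[0,0,0]],"rotation":[[0,0,0],[0,0,0],[0,0,0]]}'
python3 - <<'E'
from h import *
print(tgt(5,0,61))
crop(grab_frame("side"),265,200,80,75,"s4")
E
```

```text
time_s: 8.78
ee_pos: [509.7, -184.6, 100.6]
ee_rot: [180.0, -30.1, -1.4]
force: [2.5, -0.2, 4.6]
gripper_width: 50.9
(array([-0.05, -0.43, -3.01]), array([ 0.14, -0.08, -0.17]), array([ 5.05, -0.44, 57.99]), array([ 509.68, -184.62,  100.65]), array([ 2.45, -0.17,  4.59]))
```

View pics/s4.png

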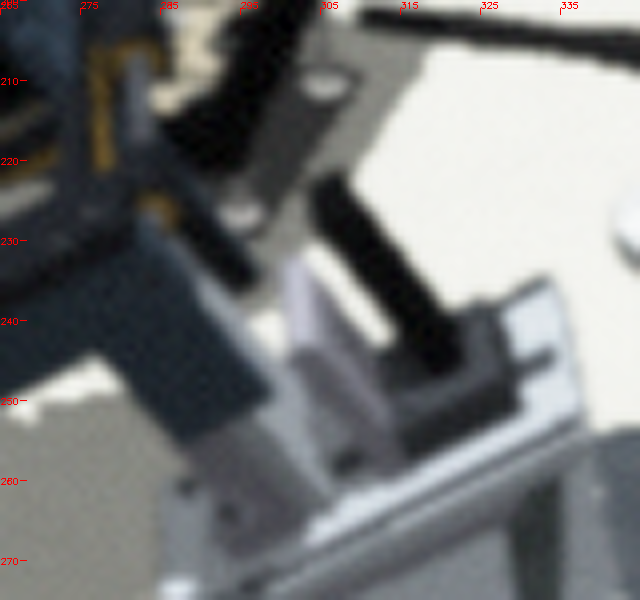

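```bash
python3 -m creep '{"offset":[[0,0,0.001],[0,0,0.001],[0,0,0]],"rotation":[[0,0,0],[0,0,0],[0,0,0]]}'
```

```text
time_s: 9.2
ee_pos: [510.3, -183.2, 99.6]
ee_rot: [-179.9, -30.1, -1.4]
force: [-3.1, 4.4, 14.5]
gripper_width: 50.1
```

The force rises to about 14 N, so the plate is on the bed. I release and look.

```bash
python3 -m creep '{"offset":[[0,0,0],[0,0,0],[0,0,0]],"rotation":[[0,0,0],[0,0,0],[0,0,0]]}' 0
python3 -m creep '{"offset":[[0,0,-0.04],[0,0,-0.055],[0,0,-0.055],[0,0,-0.01]],"rotation":[[0,0,0],[0,0,0],[0,0,0],[0,0,0]]}'
python3 - <<'E'
from h import *
print(tgt(5,0,61))
crop(grab_frame("side"),265,200,80,75,"s5"); crop(grab_frame("top"),340,170,80,75,"t5")
E
```

```text
time_s: 9.57
ee_pos: [509.2, -183.9, 97.3]
ee_rot: [-179.9, -29.9, -1.4]
force: [-0.4, 0.5, -1.3]
gripper_width: 77.4
time_s: 10.07
ee_pos: [429.9, -183.1, 239.9]
ee_rot: [179.8, -30.2, -1.3]
force: [1.2, -0.7, 0.1]
gripper_width: 91.4
(array([ -1.31,  -1.42, 157.49]), array([ 0.29, -0.25, -0.11]), array([  5.63,  -0.62, 218.5 ]), array([ 429.93, -183.13,  239.94]), array([ 1.16, -0.72,  0.14]))
```

View pics/s5.png

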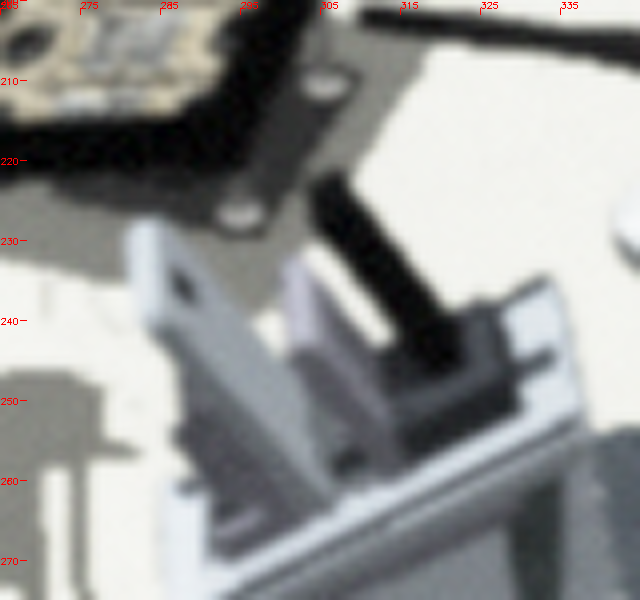

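View pics/t5.png

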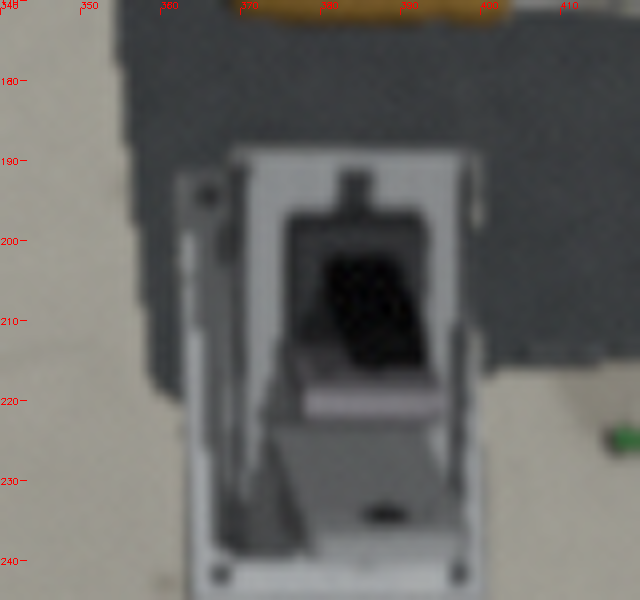

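The first plate stands flat against the stop, foot on the bed, centred. On to the middle plate.

```bash
python3 -m creep '{"offset":[[0,-0.052,0],[0,-0.052,0],[0,-0.052,0],[0,0,0]],"rotation":[[0,-10,0],[0,-10,0],[0,-10,0],[0,0,4.7]]}'
python3 -m creep '{"offset":[[0.0195,-0.0533,0],[0.0195,-0.0533,0],[0.0195,-0.0533,0],[0.0195,-0.0533,0],[0.0195,-0.0533,0]],"rotation":[[0,0,0],[0,0,0],[0,0,0],[0,0,0],[0,0,0]]}'
python3 -m creep '{"offset":[[0,0,0],[0,0,0]],"rotation":[[0,0,0],[0,0,0]]}'
```

```text
time_s: 10.68
ee_pos: [436.0, -38.0, 234.2]
ee_rot: [-178.7, -3.3, -5.2]
force: [-0.2, -0.2, 1.1]
gripper_width: 91.2
time_s: 11.3
ee_pos: [556.2, 215.6, 244.9]
ee_rot: [-178.9, -3.3, -5.5]
force: [-0.7, -0.8, 0.4]
gripper_width: 91.2
time_s: 11.55
ee_pos: [555.3, 213.2, 245.5]
ee_rot: [-178.9, -3.3, -5.5]
force: [0.7, -0.2, 0.5]
gripper_width: 90.9
```

```bash
cat >> h.py <<'E'
def tw(pos,yaw):
    st=env.state(); R=Ro.from_euler("xyz",st["ee_rot"],degrees=True).as_matrix()
    Rt=Ro.from_euler("xyz",[180,0,yaw],degrees=True).as_matrix()
    return R.T@(np.array(pos)-st["ee_pos"]), Rt.T@(np.array(pos)-st["ee_pos"]), np.degrees(Ro.from_matrix(R.T@Rt).as_rotvec()), st["ee_pos"], st["force"]
E
python3 - <<'E'
from h import *
print(tw([580.2,279,200],-6))
E
```

```text
(array([ 15.84, -66.99,  47.79]), array([ 17.92, -68.03,  45.53]), array([-1.09, -3.29,  0.51]), array([555.26, 213.21, 245.53]), array([ 0.66, -0.22,  0.45]))
```

```bash
python3 -m creep '{"offset":[[0,0,0],[0.0179,-0.055,0],[0,-0.013,0.045],[0,0,0],[0,0,0]],"rotation":[[-1.1,-3.3,0.5],[0,0,0],[0,0,0],[0,0,0],[0,0,0]]}'
python3 - <<'E'
from h import *
print(tw([580.2,279,70.5],-6))
crop(grab_frame("side"),255,100,80,75,"s6")
E
```

```text
time_s: 12.18
ee_pos: [581.4, 277.7, 204.5]
ee_rot: [-179.9, -0.3, -6.1]
force: [0.4, -0.1, 0.2]
gripper_width: 91.1
(array([ -1.96,  -0.84, 133.96]), array([ -1.3 ,  -1.12, 133.97]), array([-0.12, -0.28, -0.12]), array([581.38, 277.75, 204.47]), array([ 0.45, -0.1 ,  0.2 ]))
```

View pics/s6.png

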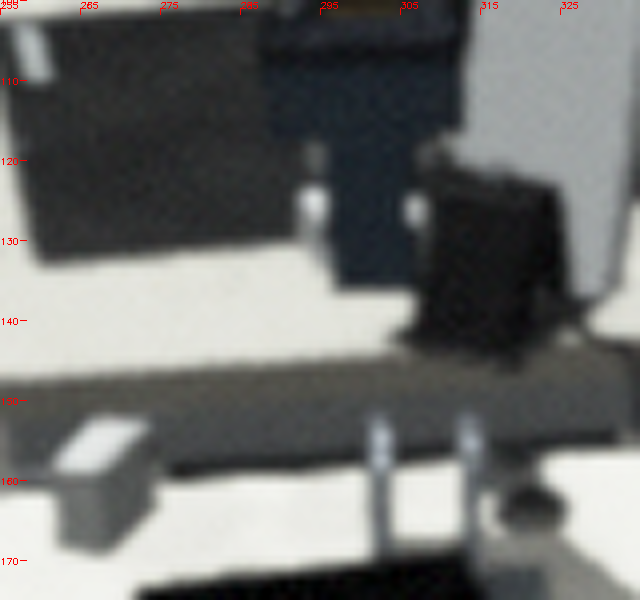

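The finger's middle is at column 301 and the plate at 302, so they line up. I go down and grip.

```bash
python3 -m creep '{"offset":[[-0.0005,-0.001,0.05],[0,0,0.05],[0,0,0.034],[0,0,0]],"rotation":[[0,-0.3,0],[0,0,0],[0,0,0],[0,0,0]]}'
python3 -m creep '{"offset":[[0,0,0],[0,0,0],[0,0,0],[0,0,0],[0,0,0]],"rotation":[[0,0,0],[0,0,0],[0,0,0],[0,0,0],[0,0,0]]}' 1 40
```

```text
time_s: 12.72
ee_pos: [580.1, 279.0, 68.7]
ee_rot: [-180.0, 0.2, -6.1]
force: [-0.3, -0.3, 0.9]
gripper_width: 90.8
time_s: 13.35
ee_pos: [581.3, 280.5, 69.9]
ee_rot: [-179.8, 0.0, -6.1]
force: [0.6, -0.1, 1.4]
gripper_width: 49.4
```

```bash
python3 -m creep '{"offset":[[0,0,-0.03],[0,0,-0.055],[0,0,-0.055],[0,0,-0.028],[-0.0187,0.053,0]],"rotation":[[0,0,0],[0,0,0],[0,0,-2.4],[0,0,-2.4],[0,0,0]]}'
python3 -m creep '{"offset":[[-0.0187,0.053,0],[-0.0187,0.053,0],[-0.0187,0.053,0],[-0.0187,0.053,0],[-0.0187,0.053,0]],"rotation":[[0,0,0],[0,0,0],[0,0,0],[0,0,0],[0,0,0]]}'
python3 -m creep '{"offset":[[0,0.037,0],[0,0.037,0],[0,0.037,0],[0,0.037,0],[0,0,0]],"rotation":[[0,7.5,0],[0,7.5,0],[0,7.5,0],[0,7.5,0],[0,0,0]]}'
python3 - <<'E'
from h import *
print(tgt(17.5,0,180))
E
```

```text
time_s: 13.98
ee_pos: [563.5, 229.6, 239.8]
ee_rot: [-179.7, -0.3, -1.0]
force: [0.1, -0.7, -0.8]
gripper_width: 49.8
time_s: 14.6
ee_pos: [461.0, -37.0, 236.8]
ee_rot: [-179.9, 0.0, -1.2]
force: [1.3, -1.8, -0.3]
gripper_width: 49.9
time_s: 15.22
ee_pos: [456.4, -182.7, 235.2]
ee_rot: [-179.6, -29.4, -1.7]
force: [-0.1, -0.1, -0.5]
gripper_width: 49.7
(array([-8.44,  0.5 , 21.22]), array([-0.1 ,  0.59, -0.45]), array([ 26.16,   0.4 , 201.13]), array([ 456.42, -182.67,  235.17]), array([-0.06, -0.09, -0.54]))
```

```bash
python3 -m creep '{"offset":[[-0.0085,0,0],[0,0,0.025],[0,0,0],[0,0,0]],"rotation":[[0,0.5,-0.4],[0,0,0],[0,0,0],[0,0,0]]}'
python3 - <<'E'
from h import *
print(tgt(17.5,0,175))
crop(grab_frame("side"),265,190,80,75,"s7"); crop(grab_frame("top"),340,170,80,75,"t7")
E
```

```text
time_s: 15.72
ee_pos: [464.6, -180.3, 211.1]
ee_rot: [-180.0, -30.0, -0.8]
force: [-0.9, -0.9, -1.3]
gripper_width: 49.5
(array([-3.72,  2.97,  1.2 ]), array([-0.25, -0.03,  0.38]), array([ 21.2 ,   2.99, 176.22]), array([ 464.63, -180.25,  211.11]), array([-0.85, -0.89, -1.26]))
```

View pics/s7.png

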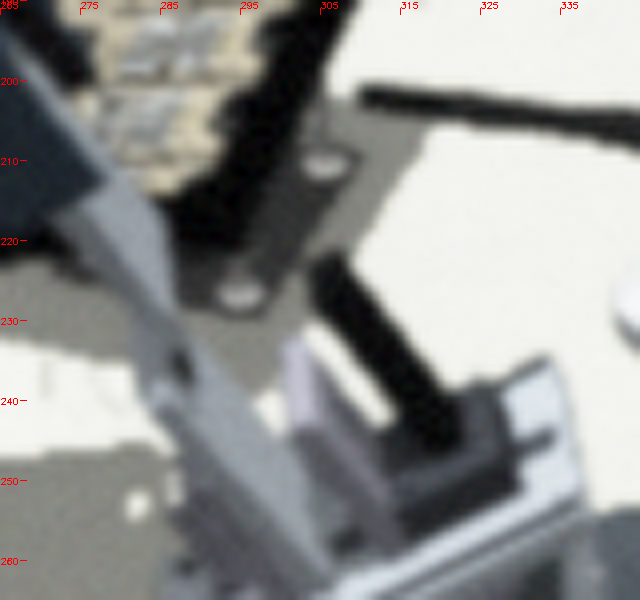

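View pics/t7.png

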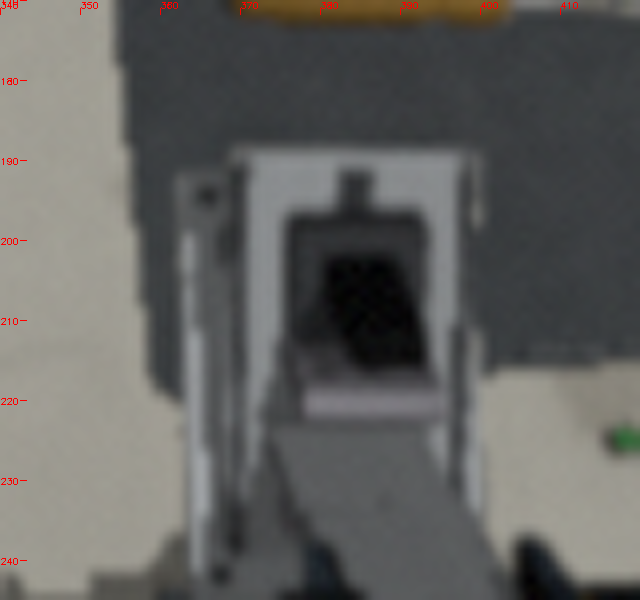

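```bash
python3 -m creep '{"offset":[[-0.0025,0.003,0],[0,0,0.02],[0,0,0.02],[0,0,0]],"rotation":[[-0.2,0,0.4],[0,0,0],[0,0,0],[0,0,0]]}'
python3 - <<'E'
from h import *
print(tgt(18.5,0,100))
crop(grab_frame("side"),265,200,80,75,"s8")
E
```

```text
time_s: 16.32
ee_pos: [481.4, -183.9, 173.6]
ee_rot: [-179.8, -29.9, -1.4]
force: [-0.2, 0.1, -0.5]
gripper_width: 49.9
(array([ 1.52, -0.26, 35.3 ]), array([-0.08,  0.1 , -0.14]), array([ 17.05,  -0.31, 135.3 ]), array([ 481.42, -183.9 ,  173.6 ]), array([-0.25,  0.08, -0.52]))
```

View pics/s8.png

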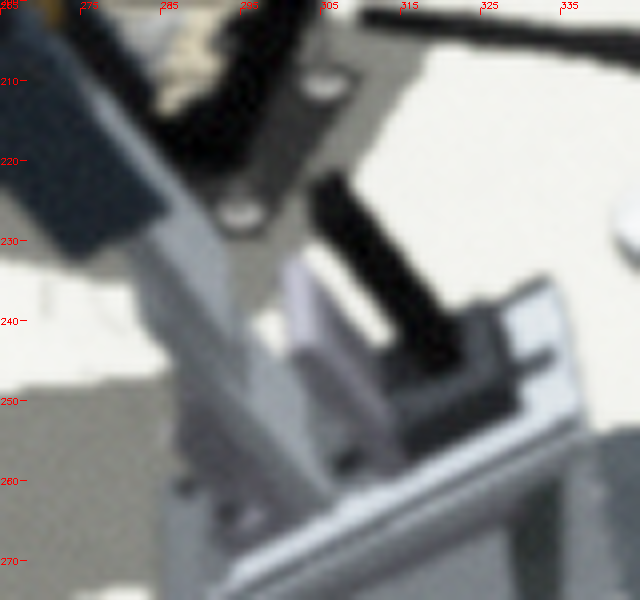

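The second plate is passing the up-slope face of the first, clear of the jaw. I continue down.

```bash
python3 -m creep '{"offset":[[0.001,0,0.02],[0,0,0.02],[0,0,0.015],[0,0,0.008],[0,0,0]],"rotation":[[0,0,0],[0,0,0],[0,0,0],[0,0,0],[0,0,0]]}'
python3 - <<'E'
from h import *
print(tgt(15,0,58))
E
```

```text
time_s: 17.0
ee_pos: [514.5, -184.3, 121.8]
ee_rot: [-179.9, -30.1, -1.3]
force: [0.5, 2.0, -1.3]
gripper_width: 49.9
(array([-4.84, -0.01, 15.84]), array([-0.08, -0.1 , -0.11]), array([19.81, -0.04, 73.85]), array([ 514.53, -184.33,  121.76]), array([ 0.46,  1.97, -1.25]))
```

```bash
python3 -m creep '{"offset":[[-0.001,0,0.004],[-0.001,0,0.004],[-0.001,0,0.003],[0,0,0]],"rotation":[[0,0,0],[0,0,0],[0,0,0],[0,0,0]]}'
python3 - <<'E'
from h import *
print(tgt(15,0,58))
E
```

```text
time_s: 17.5
ee_pos: [518.2, -184.0, 112.5]
ee_rot: [-179.8, -30.3, -1.3]
force: [-4.3, 7.2, 13.7]
gripper_width: 49.7
(array([-3.41,  0.35,  6.  ]), array([-0.12, -0.27, -0.12]), array([18.39,  0.33, 64.02]), array([ 518.23, -184.03,  112.53]), array([-4.3 ,  7.22, 13.74]))
```

Force at 64 mm is sooner than expected, so I look before pressing further.

Run:
```python
from h import *
crop(grab_frame("side"),265,200,80,75,"s9"); crop(grab_frame("top"),340,170,80,75,"t9")
```

```text
(no output)
```

View pics/s9.png

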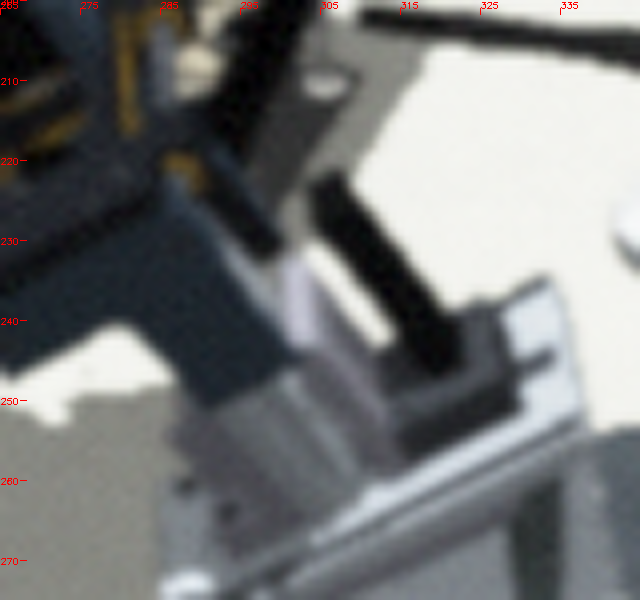

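View pics/t9.png

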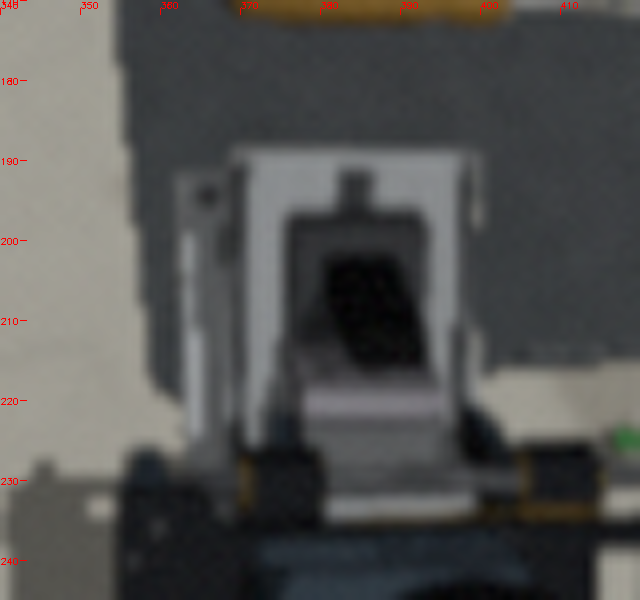

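The left finger's tip is sitting on the jaw's left edge (column ~377); the right one has about 7 mm clear. I back up, shift 3.5 mm towards -y and lower again closer to the first plate.

```bash
python3 -m creep '{"offset":[[0,0,-0.006],[-0.0015,0.0035,0],[0,0,0],[0,0,0.002],[0,0,0]],"rotation":[[0,0.3,0],[0,0,0],[0,0,0],[0,0,0],[0,0,0]]}'
python3 - <<'E'
from h import *
print(tgt(15,0,58))
E
```

```text
time_s: 18.23
ee_pos: [515.7, -190.1, 114.0]
ee_rot: [179.9, -30.6, -1.4]
force: [4.7, 1.3, 4.9]
gripper_width: 50.1
(array([-2.2 , -5.78,  8.46]), array([ 0.18, -0.58, -0.14]), array([17.1 , -5.76, 66.5 ]), array([ 515.75, -190.07,  114.04]), array([4.73, 1.34, 4.93]))
```

```bash
python3 -m creep '{"offset":[[0.001,-0.0015,-0.001],[0,0,0],[0,0,0]],"rotation":[[0,-0.4,0],[0,0,0],[0,0,0]]}'
python3 - <<'E'
from h import *
print(tgt(15,0,58))
crop(grab_frame("side"),265,200,80,75,"s10"); crop(grab_frame("top"),340,170,80,75,"t10")
E
```

```text
time_s: 18.6
ee_pos: [515.5, -188.8, 114.7]
ee_rot: [179.8, -30.1, -1.3]
force: [4.8, -2.2, 2.4]
gripper_width: 49.9
(array([-2.21, -4.57,  9.14]), array([ 0.22, -0.11, -0.1 ]), array([17.19, -4.54, 67.16]), array([ 515.51, -188.84,  114.66]), array([ 4.82, -2.19,  2.39]))
```

View pics/s10.png

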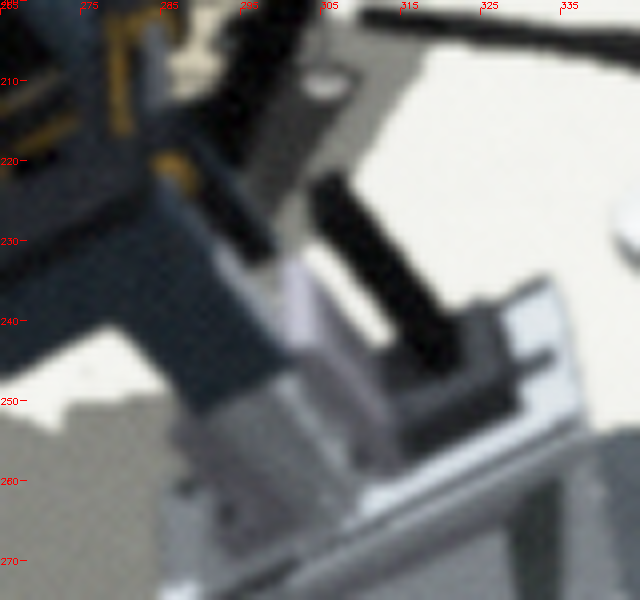

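View pics/t10.png

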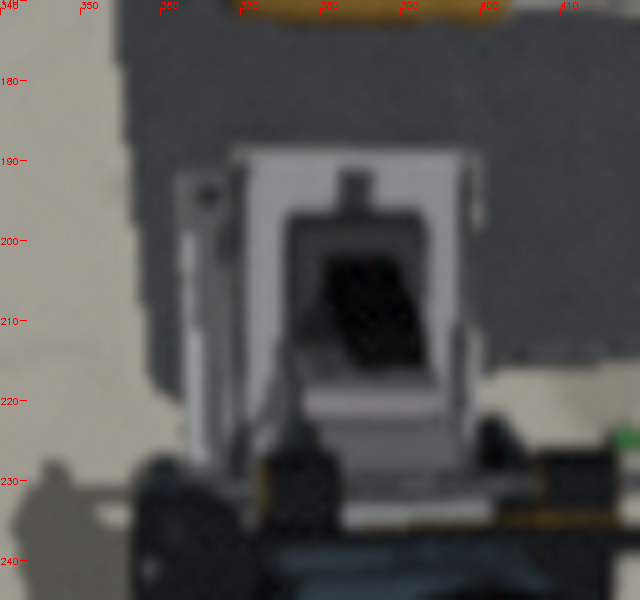

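Run:
```python
from h import *
M=Mj()
def yj(u,v,xj,zj):
    # solve yj so that projected u matches
    from scipy.optimize import brentq
    return brentq(lambda y: proj("top",S+M@np.array([xj,y,zj]))[0,0]-u,-100,100), proj("top",S+M@np.array([xj,0,zj]))[0,1]-v
for n,u,v,x,z in (("stopL",377.8,236,-6,66),("stopR",395.2,236,-6,66),("jawL",378,220,37,66),("jawR",395.3,220,37,66),
 ("p1L",378.5,238,5,105),("p1R",397.75,238,5,105),("t9 p2L",380.3,233,18,112),("t9 p2R",399.4,233,18,112),("t10L",382.5,233,17,114),("t10R",401.9,233,17,114),
 ("t9fL",377.5,225,34,64),("t9fR",399.4,224,34,64),("t10fL",379.3,225,33,67),("t10fR",400.4,224,33,67),("bedL",370,190,90,0),("bedR",399,190,90,0)):
    print(n,yj(u,v,x,z))
```

```text
stopL (22.189638106464873, np.float64(0.45825861585845473))
stopR (-21.123095858929496, np.float64(0.45825861585845473))
jawL (22.140597863931216, np.float64(0.23371729663554675))
jawR (-20.457420609785576, np.float64(0.23371729663554675))
p1L (25.192139547558078, np.float64(0.37206749568986197))
p1R (-21.093437993914065, np.float64(0.37206749568986197))
t9 p2L (21.874377354820876, np.float64(1.4366966368272642))
t9 p2R (-23.628392720977086, np.float64(1.4366966368272642))
t10L (16.87349963836138, np.float64(2.1438702426646614))
t10R (-29.27929142709227, np.float64(2.1438702426646614))
t9fL (23.10804605379592, np.float64(-3.9063665911678527))
t9fR (-30.945903281147494, np.float64(-2.9063665911678527))
t10fL (19.014982871142845, np.float64(-3.0996855238548164))
t10fR (-32.95158939535414, np.float64(-2.0996855238548164))
bedL (35.416368267528725, np.float64(1.8374915174942998))
bedR (-38.85172616117682, np.float64(1.8374915174942998))
```

I had the sign wrong: the measurement puts the fingers too far towards -y. I shift about 7 mm back towards +y.

```bash
python3 -m creep '{"offset":[[0.0005,-0.003,-0.002],[0,-0.002,0],[0,-0.002,0],[0,0,0]],"rotation":[[0,0,0],[0,0,0],[0,0,0],[0,0,0]]}'
python3 - <<'E'
from h import *
print(tgt(15,3,58))
crop(grab_frame("side"),265,200,80,75,"s11"); crop(grab_frame("top"),340,170,80,75,"t11")
E
```

```text
time_s: 19.2
ee_pos: [514.8, -181.5, 116.3]
ee_rot: [179.9, -30.1, -1.3]
force: [4.6, -3.1, 0.3]
gripper_width: 49.8
(array([-2.21, -0.2 , 11.  ]), array([ 0.18, -0.06, -0.09]), array([17.19,  2.84, 69.  ]), array([ 514.75, -181.45,  116.25]), array([ 4.6 , -3.14,  0.26]))
```

View pics/t11.png

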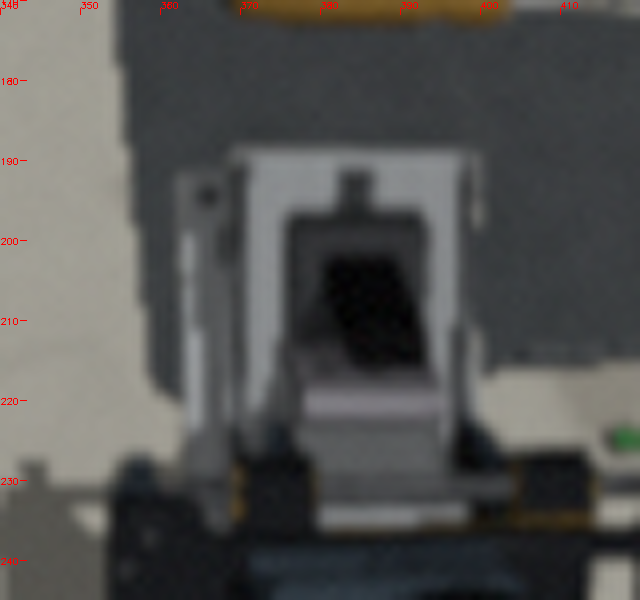

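View pics/s11.png

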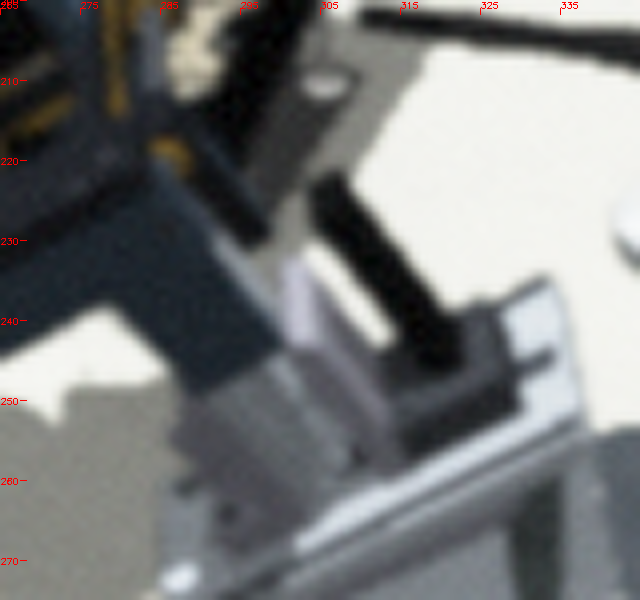

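Fingers are now centred on the jaw (columns 376.5 and 397.5). I lower.

```bash
python3 -m creep '{"offset":[[0.001,0,0.003],[0,0,0.003],[0,0,0.002],[0,0,0]],"rotation":[[0,0,0],[0,0,0],[0,0,0],[0,0,0]]}'
python3 - <<'E'
from h import *
print(tgt(15,3,58))
E
```

```text
time_s: 19.8
ee_pos: [518.6, -180.0, 109.9]
ee_rot: [-179.9, -30.0, -1.3]
force: [-3.0, -0.8, 10.2]
gripper_width: 50.0
(array([-2.29,  1.34,  3.55]), array([ 0.01,  0.01, -0.13]), array([17.3 ,  4.33, 61.55]), array([ 518.6 , -180.04,  109.85]), array([-3.02, -0.76, 10.23]))
```

Run:
```python
from h import *
crop(grab_frame("side"),280,220,50,50,"s12",12); crop(grab_frame("top"),360,200,50,50,"t12",12)
```

```text
(no output)
```

View pics/s12.png

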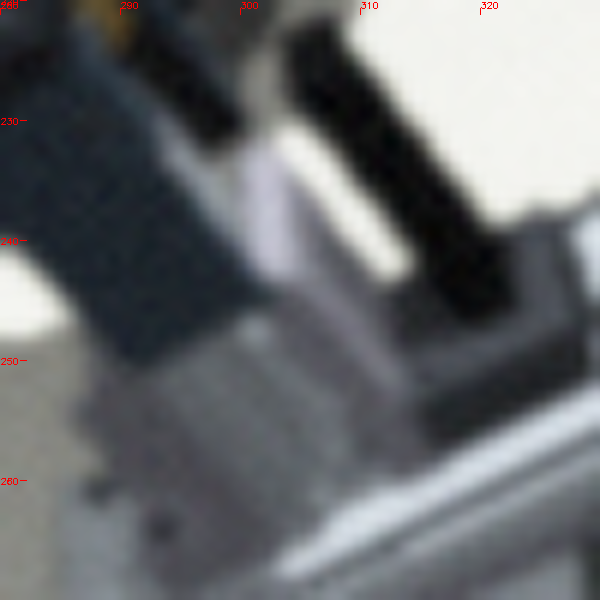

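View pics/t12.png

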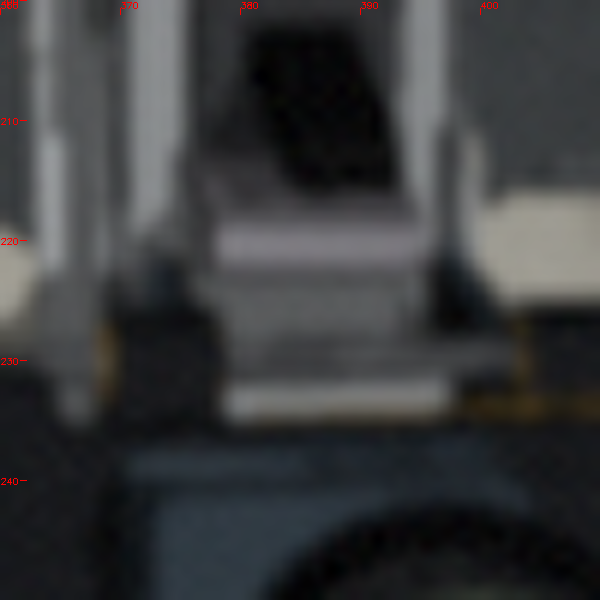

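```bash
python3 -m creep '{"offset":[[-0.0005,0.001,0.0005],[0,0,0.0005],[0,0,0]],"rotation":[[0,0,0],[0,0,0],[0,0,0]]}'
python3 - <<'E'
from h import *
print(tgt(15,3,58))
E
```

```text
time_s: 20.27
ee_pos: [518.7, -180.2, 109.4]
ee_rot: [-179.8, -30.0, -1.4]
force: [-5.5, 2.8, 15.9]
gripper_width: 49.9
(array([-2.2 ,  1.22,  3.09]), array([-0.09, -0.02, -0.13]), array([17.2 ,  4.21, 61.1 ]), array([ 518.74, -180.16,  109.41]), array([-5.48,  2.85, 15.86]))
```

Stiff contact along the slope normal, about 16 N: either the bed, or at worst a few mm above it. I release so the plate seats.

```bash
python3 -m creep '{"offset":[[0,0,0],[0,0,0],[0,0,0]],"rotation":[[0,0,0],[0,0,0],[0,0,0]]}' 0
python3 - <<'E'
from h import *
print(tgt(15,3,58)[2:])
E
python3 -m creep '{"offset":[[0,0,-0.04],[0,0,-0.055],[0,0,-0.055],[0,0,-0.01],[0,0,0]],"rotation":[[0,0,0],[0,0,0],[0,0,0],[0,0,0],[0,0,0]]}'
python3 - <<'E'
from h import *
crop(grab_frame("side"),270,215,60,60,"s13",10); crop(grab_frame("top"),355,195,60,55,"t13",10)
E
```

```text
time_s: 20.65
ee_pos: [517.9, -180.5, 107.0]
ee_rot: [-179.9, -29.8, -1.3]
force: [0.2, 1.0, -0.4]
gripper_width: 77.1
(array([15.31,  3.89, 59.45]), array([ 517.92, -180.47,  107.04]), array([ 0.23,  1.04, -0.37]))
time_s: 21.28
ee_pos: [438.6, -179.3, 246.5]
ee_rot: [-179.9, -29.9, -1.3]
force: [0.0, 0.3, -0.1]
gripper_width: 91.3
```

View pics/s13.png

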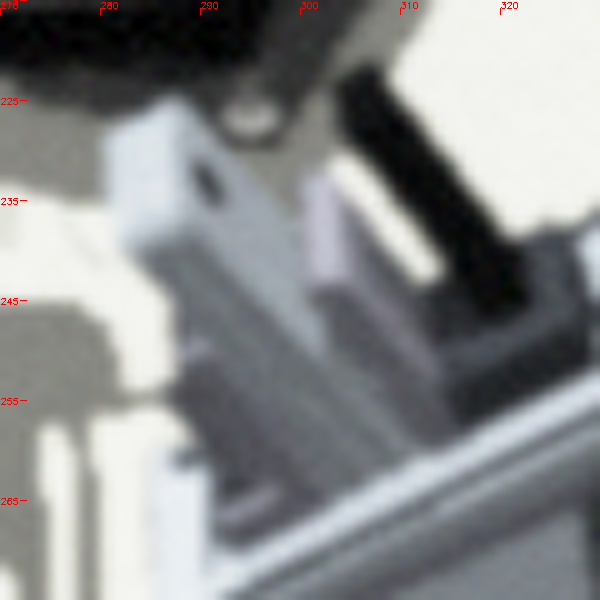

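View pics/t13.png

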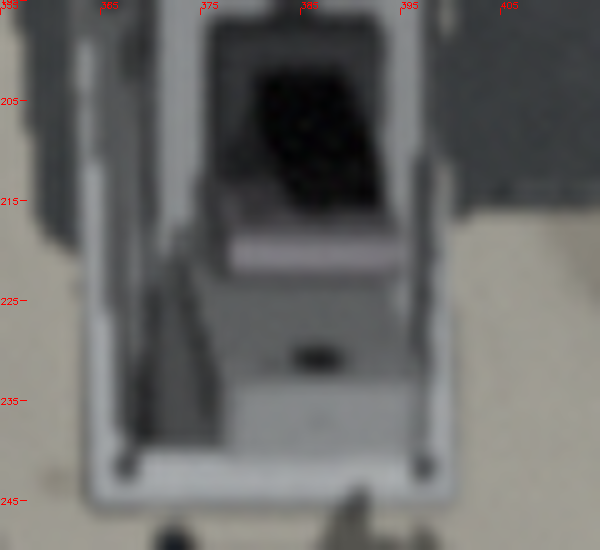

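```bash
cat >> h.py <<'E'
def wire(n,im,boxes,x,y,w,h,o,f=10,dS=(0,0,0)):
    im=cv2.resize(im[y:y+h,x:x+w,::-1],None,fx=f,fy=f,interpolation=cv2.INTER_CUBIC).copy(); M=Mj()
    for (x0,x1,y0,y1,z1),col in boxes:
        V=np.array([[a,b,c] for a in(x0,x1) for b in(y0,y1) for c in(0,z1)],float)
        p=(proj(n,S+np.array(dS)+V@M.T)+.5-[x,y])*f
        for i in range(8):
            for k in(1,2,4):
                if i&k==0: cv2.line(im,tuple(int(v) for v in p[i]),tuple(int(v) for v in p[i|k]),col,1,cv2.LINE_AA)
    cv2.imwrite(f"pics/{o}.png",im)
E
python3 - <<'E'
from h import *
B=[((-12,0,-22,22,66),(0,0,255)),((0,10,-23,27,105),(0,255,0)),((10,20,-23,27,105),(255,255,0)),((31.5,43.5,-22,22,66),(255,0,255)),((60.5,74.5,-12,12,96),(0,255,255))]
wire("side",grab_frame("side"),B,270,215,60,60,"w1"); wire("top",grab_frame("top"),B,355,195,60,55,"w2")
E
```

```text
(no output)
```

View pics/w1.png

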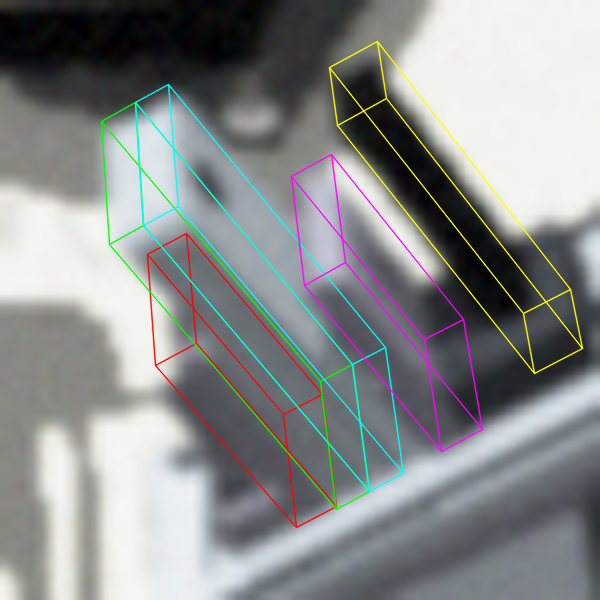

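View pics/w2.png

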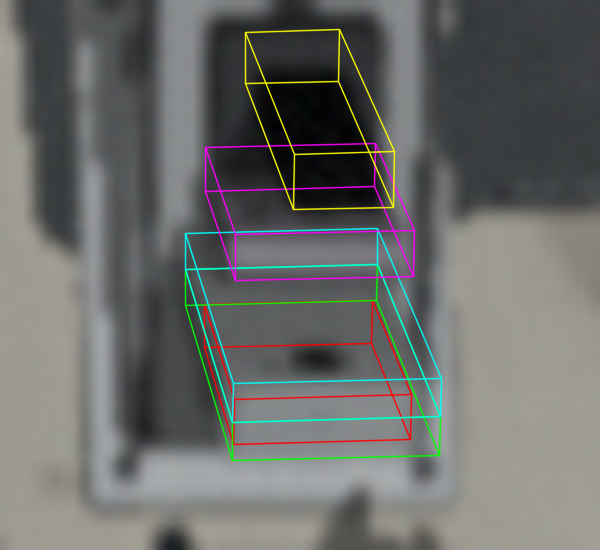

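Run:
```python
from h import *
im=np.mean([grab_frame("side").astype(float) for _ in range(4)],0)
c=im[235:275,285:325]; c=cv2.resize(c,None,fx=15,fy=15,interpolation=cv2.INTER_CUBIC)
c=np.clip((c-50)*255/110,0,255).astype(np.uint8)[:,:,::-1].copy()
for k in range(0,40,5): cv2.putText(c,str(285+k),(k*15,9),0,.35,(0,0,255)); cv2.putText(c,str(235+k),(0,k*15+4),0,.35,(0,0,255))
cv2.imwrite("pics/e1.png",c)
```

View pics/e1.png

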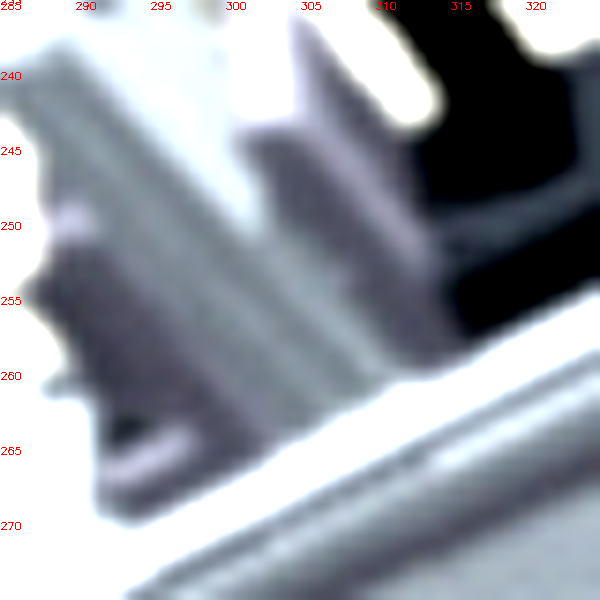

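Both plates stand flush against the stop: the enlarged view shows stop/plate boundary at (302,264), the pack ending at about (308,261), and the jaw foot at about (311,260). About 8–11 mm is left, too little for a third plate and within the stroke, so I go to the handle.

Run:
```python
from h import *
print(tgt(66,3,120))
```

```text
(array([49.95,  0.62, 98.97]), array([-0.07,  0.16, -0.11]), array([ 16.32,   3.6 , 219.1 ]), array([ 438.98, -179.1 ,  245.81]), array([-0.21, -0.4 ,  0.04]))
```

```bash
python3 -m creep '{"offset":[[0.05,0,0],[0,0.001,0.05],[0,0,0.05],[0,0,0],[0,0,0]],"rotation":[[0,0,0],[0,0,0],[0,0,0],[0,0,0],[0,0,0]]}'
python3 - <<'E'
from h import *
print(tgt(66,3,65))
crop(grab_frame("side"),275,190,60,60,"s14",10); crop(grab_frame("top"),340,180,80,60,"t14",10)
E
```

```text
time_s: 22.3
ee_pos: [532.4, -182.5, 185.9]
ee_rot: [-180.0, -30.0, -1.3]
force: [-0.2, -0.2, 0.1]
gripper_width: 91.1
(array([-1.25, -0.88, 55.48]), array([ 0.01,  0.02, -0.09]), array([ 67.27,   2.13, 120.48]), array([ 532.36, -182.53,  185.87]), array([-0.25, -0.21,  0.13]))
```

View pics/s14.png

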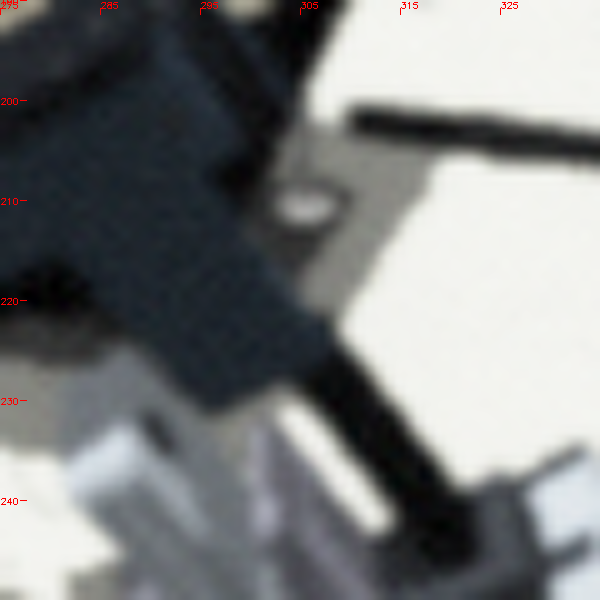

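View pics/t14.png

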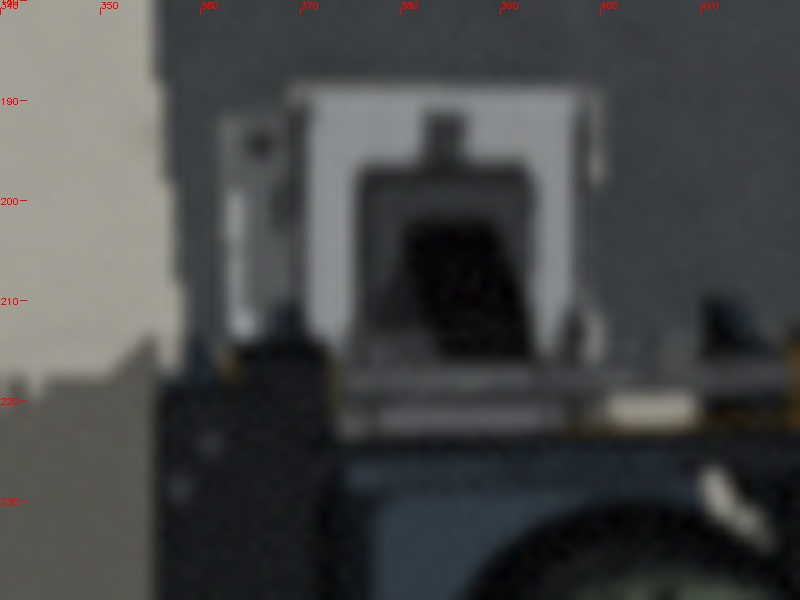

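```bash
python3 -m creep '{"offset":[[-0.001,-0.001,0.03],[0,0,0.025],[0,0,0],[0,0,0]],"rotation":[[0,0,0],[0,0,0],[0,0,0],[0,0,0]]}'
python3 - <<'E'
from h import *
print(tgt(66,3,65)[2:])
crop(grab_frame("side"),275,200,60,60,"s15",10)
E
```

```text
time_s: 22.9
ee_pos: [558.9, -182.3, 138.7]
ee_rot: [180.0, -30.1, -1.3]
force: [0.2, 0.6, 0.8]
gripper_width: 90.9
(array([66.67,  2.88, 66.32]), array([ 558.94, -182.33,  138.67]), array([0.24, 0.57, 0.83]))
```

View pics/s15.png

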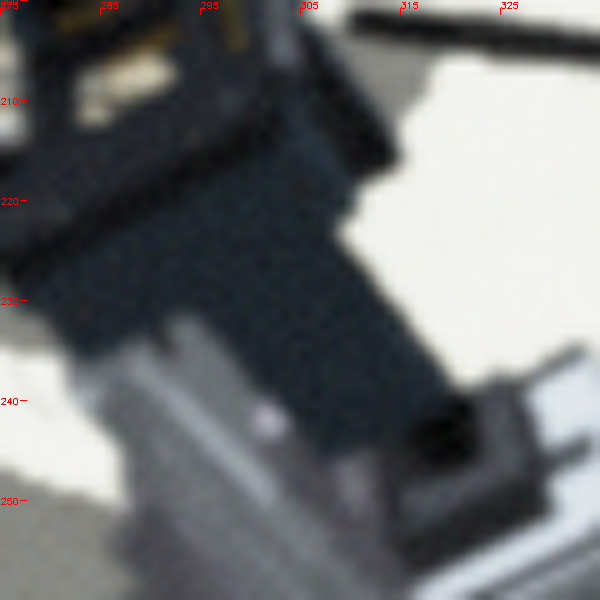

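```bash
python3 -m creep '{"offset":[[0,0,0],[0,0,0],[0,0,0],[0,0,0],[0,0,0]],"rotation":[[0,0,0],[0,0,0],[0,0,0],[0,0,0],[0,0,0]]}' 1 25
python3 -m creep '{"offset":[[0,0,0],[0,0,0],[0,0,0]],"rotation":[[0,0,0],[0,0,0],[0,0,0]]}'
python3 - <<'E'
from h import *
print(tgt(66,3,65)[2:], Mj().T@env.state()["force"])
E
```

```text
time_s: 23.58
ee_pos: [558.7, -181.9, 136.8]
ee_rot: [-179.9, -29.9, -1.3]
force: [-1.3, 0.9, -0.2]
gripper_width: 44.1
time_s: 23.95
ee_pos: [558.8, -184.7, 136.9]
ee_rot: [179.7, -30.0, -1.3]
force: [-2.3, -9.9, -2.6]
gripper_width: 24.1
(array([65.73,  0.48, 64.77]), array([ 558.85, -184.74,  136.86]), array([-2.29, -9.93, -2.62])) [-3.11 -9.98 -1.23]
```

The handle is gripped at 24 mm. I relieve the side load and start drawing.

```bash
python3 -m creep '{"offset":[[-0.001,0.0025,0],[-0.0015,0,0],[-0.0015,0,0],[0,0,0]],"rotation":[[0,0,0],[0,0,0],[0,0,0],[0,0,0]]}'
python3 - <<'E'
from h import *
print(tgt(66,3,65)[2], Mj().T@env.state()["force"])
E
```

```text
time_s: 24.45
ee_pos: [556.4, -184.8, 135.5]
ee_rot: [-180.0, -30.1, -1.4]
force: [5.1, -0.2, -3.0]
gripper_width: 23.6
[62.99  0.36 64.81] [ 2.88 -0.06 -5.14]
```

```bash
python3 -m creep '{"offset":[[-0.0012,0,0],[-0.0012,0,0],[-0.0012,0,0],[0,0,0]],"rotation":[[0,0,0],[0,0,0],[0,0,0],[0,0,0]]}'
python3 - <<'E'
from h import *
print(tgt(66,3,65)[2], Mj().T@env.state()["force"])
E
```

```text
time_s: 24.95
ee_pos: [553.5, -184.7, 133.9]
ee_rot: [-180.0, -30.1, -1.4]
force: [5.9, 0.3, -2.1]
gripper_width: 24.2
[59.64  0.41 64.84] [ 4.08  0.46 -4.74]
```

```bash
python3 -m creep '{"offset":[[-0.001,0,0],[-0.001,0,0],[0,0,0]],"rotation":[[0,0,0],[0,0,0],[0,0,0]]}'
python3 - <<'E'
from h import *
print(tgt(66,3,65)[2], Mj().T@env.state()["force"])
crop(grab_frame("side"),275,220,50,50,"s16",12)
E
```

```text
time_s: 25.32
ee_pos: [552.1, -184.7, 133.0]
ee_rot: [-180.0, -30.1, -1.4]
force: [7.8, 0.4, -3.0]
gripper_width: 23.3
[57.97  0.4  64.84] [ 5.27  0.53 -6.55]
```

View pics/s16.png

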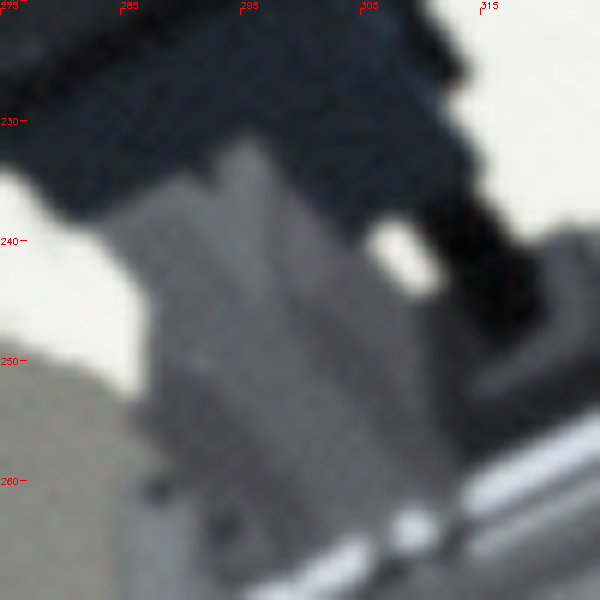

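The jaw has moved about 7.8 mm and little space is left. I go on in smaller steps.

```bash
python3 -m creep '{"offset":[[-0.0007,0,0],[-0.0007,0,0],[0,0,0]],"rotation":[[0,0,0],[0,0,0],[0,0,0]]}'
python3 - <<'E'
from h import *
print(tgt(66,3,65)[2], Mj().T@env.state()["force"])
E
```

```text
time_s: 25.75
ee_pos: [551.8, -184.7, 132.9]
ee_rot: [-180.0, -30.2, -1.4]
force: [10.4, 1.9, -3.8]
gripper_width: 24.3
[57.63  0.39 64.85] [ 7.06  2.08 -8.45]
```

```bash
python3 -m creep '{"offset":[[-0.0006,0,0],[-0.0006,0,0],[0,0,0]],"rotation":[[0,0,0],[0,0,0],[0,0,0]]}'
python3 - <<'E'
from h import *
print(tgt(66,3,65)[2], Mj().T@env.state()["force"])
E
```

```text
time_s: 26.12
ee_pos: [551.8, -184.7, 132.9]
ee_rot: [-180.0, -30.3, -1.4]
force: [15.2, 3.7, -3.8]
gripper_width: 23.5
[57.62  0.35 64.89] [ 11.22   4.03 -10.82]
```

It has stopped at 8.1 mm of travel (short of stroke end), with the pull rising to about 11 N. One more slight step to confirm, then I compare with the picture.

```bash
python3 -m creep '{"offset":[[-0.0006,0,0],[0,0,0]],"rotation":[[0,0,0],[0,0,0]]}'
python3 - <<'E'
from h import *
print(tgt(66,3,65)[2], Mj().T@env.state()["force"])
im=np.mean([grab_frame("side").astype(float) for _ in range(3)],0)
c=im[235:275,285:325]; c=cv2.resize(c,None,fx=15,fy=15,interpolation=cv2.INTER_CUBIC)
c=np.clip((c-50)*255/110,0,255).astype(np.uint8)[:,:,::-1].copy()
cv2.imwrite("pics/e2.png",c)
E
```

```text
time_s: 26.38
ee_pos: [551.7, -184.7, 132.9]
ee_rot: [-180.0, -30.3, -1.4]
force: [15.9, 3.7, -4.9]
gripper_width: 23.6
[57.61  0.33 64.93] [ 11.3    4.07 -12.15]
```

View pics/e2.png

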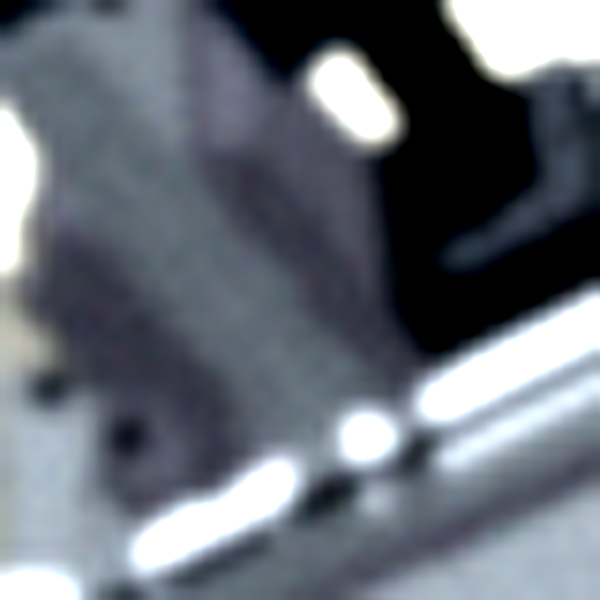

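Firm stop with the jaw against the pack. I let go and withdraw.

```bash
python3 -m creep '{"offset":[[0.0008,0,0],[0,0,0],[0,0,0],[0,0,0]],"rotation":[[0,0,0],[0,0,0],[0,0,0],[0,0,0]]}' 0
python3 -m creep '{"offset":[[0,0,-0.04],[0,0,-0.055],[0,0,-0.055],[-0.05,0,0],[-0.05,0,0]],"rotation":[[0,0,0],[0,0,0],[0,0,0],[0,0,0],[0,0,0]]}'
python3 - <<'E'
from h import *
S[:]+=[0,0.7,0]
B=[((-12,0,-22,22,66),(0,0,255)),((0,10,-25,25,105),(0,255,0)),((10,20,-25,25,105),(255,255,0)),((20,32,-22,22,66),(255,0,255)),((49,63,-12,12,96),(0,255,255))]
im=grab_frame("side"); crop(im,270,215,60,60,"s17",10); wire("side",im,B,270,215,60,60,"w3"); 
c=cv2.resize(im[235:275,285:325].astype(float),None,fx=15,fy=15,interpolation=cv2.INTER_CUBIC)
cv2.imwrite("pics/e3.png",np.clip((c-50)*255/110,0,255).astype(np.uint8)[:,:,::-1])
t=grab_frame("top"); wire("top",t,B,355,195,60,55,"w4"); crop(t,355,195,60,55,"t17",10)
E
```

```text
time_s: 27.02
ee_pos: [547.9, -184.2, 130.7]
ee_rot: [-179.9, -29.9, -1.3]
force: [0.1, 0.7, 0.5]
gripper_width: 61.1
time_s: 27.65
ee_pos: [385.8, -180.6, 211.4]
ee_rot: [179.9, -30.0, -1.2]
force: [-0.3, -0.8, -0.8]
gripper_width: 91.6
```

View pics/s17.png

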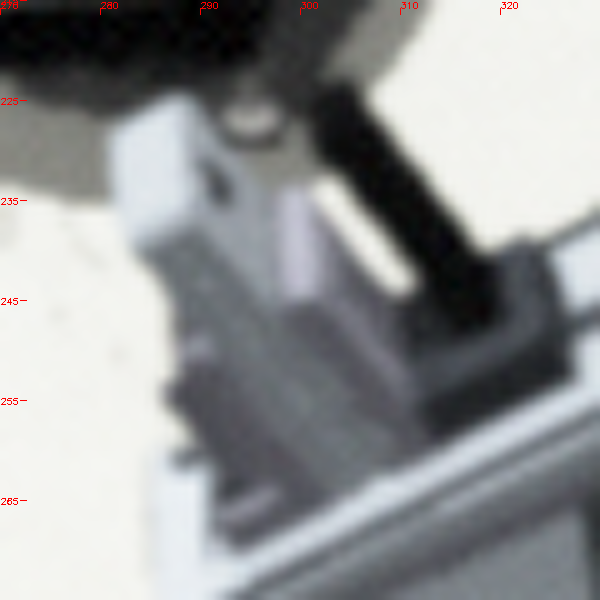

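View pics/w3.png

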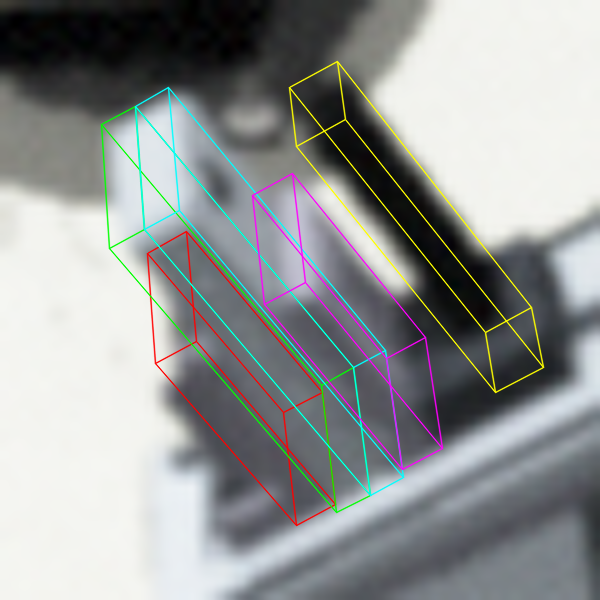

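View pics/e3.png

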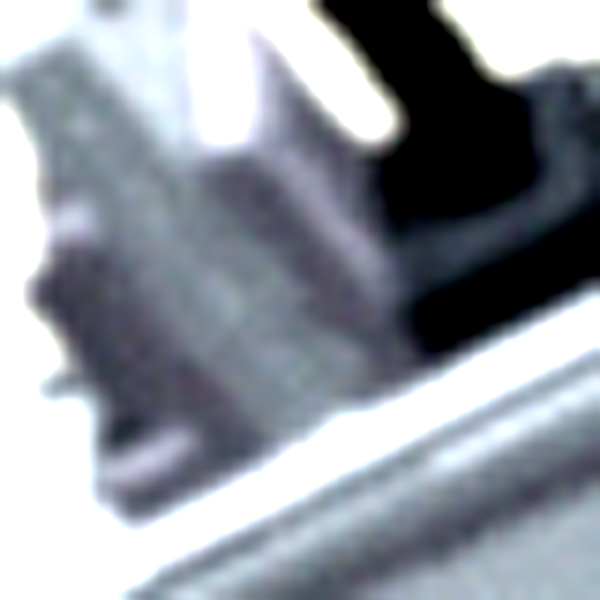

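View pics/t17.png

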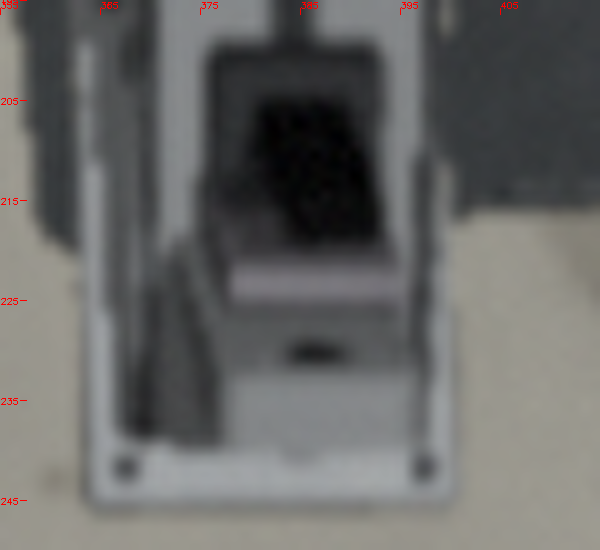

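View pics/w4.png

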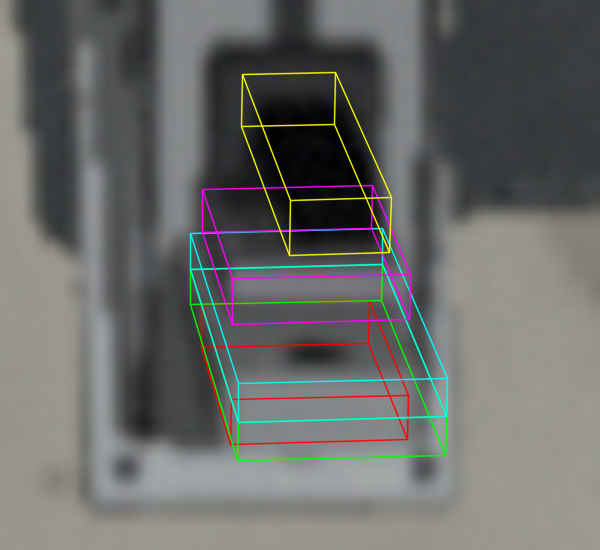

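The pack in the pictures looks about 23–24 mm thick instead of 20. I look closer, with contrast set for the bright tops too.

```bash
python3 -m creep '{"offset":[[-0.05,0,0],[0,0,0]],"rotation":[[0,0,0],[0,0,0]]}'
python3 - <<'E'
from h import *
im=np.mean([grab_frame("side").astype(float) for _ in range(8)],0); np.save("sav.npy",im)
def enh(im,x,y,w,h,lo,hi,o,f):
    c=cv2.resize(im[y:y+h,x:x+w],None,fx=f,fy=f,interpolation=cv2.INTER_LANCZOS4)
    c=np.clip((c-lo)*255/(hi-lo),0,255).astype(np.uint8)[:,:,::-1].copy()
    for k in range(0,w,5): cv2.putText(c,str(x+k),(k*f,9),0,.35,(0,0,255))
    for k in range(0,h,5): cv2.putText(c,str(y+k),(0,k*f+4),0,.35,(0,0,255))
    cv2.imwrite(f"pics/{o}.png",c)
enh(im,276,218,34,30,120,230,"f1",20); enh(im,285,240,34,30,60,125,"f2",20)
t=np.mean([grab_frame("top").astype(float) for _ in range(8)],0); np.save("tav.npy",t)
enh(t,370,212,34,30,60,150,"f3",20)
E
```

```text
time_s: 28.0
ee_pos: [341.1, -178.6, 184.3]
ee_rot: [-179.7, -29.8, -1.6]
force: [-0.1, 0.3, 0.6]
gripper_width: 91.0
```

View pics/f1.png

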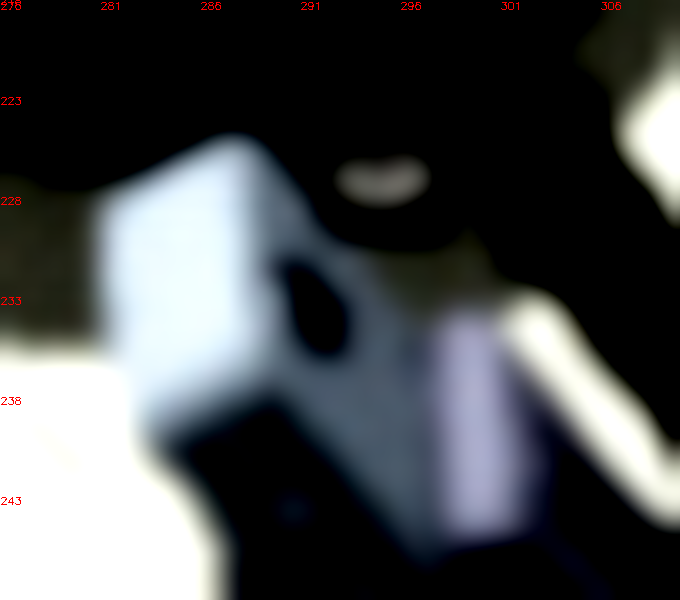

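View pics/f2.png

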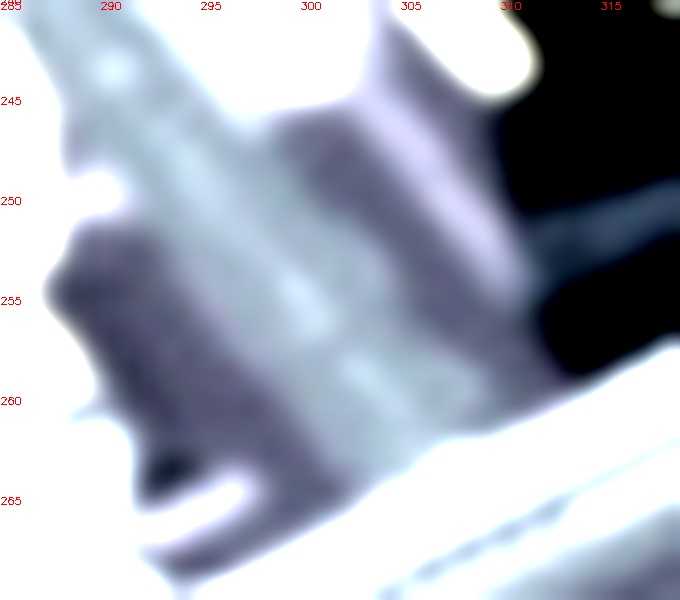

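View pics/f3.png

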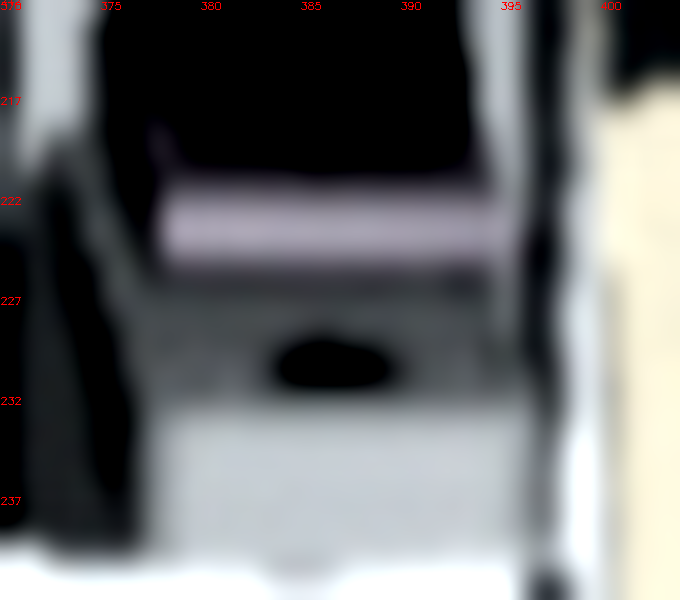

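Run:
```python
from h import *
M=Mj()
def r(n,x,y,z): return proj(n,S+M@np.array([x,y,z]))[0]
for d in(0,2,4):
    cyl=np.array([r("top",20+d+6+6*np.cos(a),0,60+6*np.sin(a)) for a in np.linspace(0,np.pi,40)])
    cs=np.array([r("side",20+d+6+6*np.cos(a),-21,60+6*np.sin(a)) for a in np.linspace(0,np.pi,40)])
    print(d,"top: p2 edge",r("top",20,0,105)[1],"p1 back",r("top",0,0,105)[1],"strip",cyl[:,1].min(),cyl[:,1].max(),
     "| side near edge: p2",r("side",20,-17,105),r("side",0,-17,105),"strip cols",cs[:,0].min(),cs[:,0].max())
    print("   handle top front",r("top",20+d+29,0,96),r("top",20+d+43,0,96))
```

```text
0 top: p2 edge 232.56088955052564 p1 back 240.29905113172632 strip 221.28738787798287 225.9788877587095 | side near edge: p2 [287.25 233.65] [280.34 237.45] strip cols 296.8607470352411 301.35273013575437
   handle top front [388.77 219.88] [388.87 214.37]
2 top: p2 edge 232.56088955052564 p1 back 240.29905113172632 strip 220.52931093135987 225.2239502417896 | side near edge: p2 [287.25 233.65] [280.34 237.45] strip cols 297.5471259770587 302.04133980607423
   handle top front [388.79 219.1 ] [388.89 213.58]
4 top: p2 edge 232.56088955052564 p1 back 240.29905113172632 strip 219.77046681542592 224.46824950818905 | side near edge: p2 [287.25 233.65] [280.34 237.45] strip cols 298.2340565250826 302.73050321839935
   handle top front [388.8  218.31] [388.9  212.79]
```

Run:
```python
from h import *
M=Mj()
t0=cv2.imread("pics/top0.png").astype(float).mean(2); t=np.load("tav.npy").mean(2)
a0=t0[228:242,381:392].mean(1); b0=t0[214:226,381:392].mean(1); b1=t[216:230,381:392].mean(1)
print("stop",228,a0.round()); print("jaw0",214,b0.round()); print("jaw1",216,b1.round())
# purple-ness (B+R-2G) centroid
def pc(im,r0,r1,c0=381,c1=392):
    p=(im[r0:r1,c0:c1,0]+im[r0:r1,c0:c1,2]-2*im[r0:r1,c0:c1,1]).mean(1); print(p.round(1))
T0=cv2.imread("pics/top0.png")[:,:,::-1].astype(float); T=np.load("tav.npy")
pc(T0,228,242); pc(T0,214,226); pc(T,216,230)
for x in(-6,26,26+1.5,37.5): 
    c=np.array([proj("top",S+M@np.array([x+6*np.cos(q),0,60+6*np.sin(q)]))[0,1] for q in np.linspace(0,np.pi,60)]); print(x,c.min(),c.max())
```

```text
stop 228 [ 68.  68.  68.  67.  68.  84. 107. 118. 110.  92.  96. 122. 143. 153.]
jaw0 214 [ 20.  29.  49.  65.  85. 107. 118. 109.  88.  85.  88.  79.]
jaw1 216 [ 18.  19.  25.  40.  61.  85. 109. 120. 110.  88.  80.  85.  83.  71.]
[ 4.7  4.6  5.   4.8  4.8  4.5  6.2  7.8  7.   3.9  1.6  0.6 -0.3 -1.1]
[0.5 2.2 3.7 3.4 4.9 6.4 7.  6.5 4.5 0.9 0.5 2.2]
[ 1.3  1.3  1.8  2.6  3.8  5.1  6.4  6.9  6.5  4.3  0.9 -0.6 -0.4 -0.1]
-6 233.31322569847603 237.95476276670078
26 221.28738787798287 225.98043724714964
27.5 220.7189020446768 225.41439204843084
37.5 216.91794886186912 221.62977005106995
```

Peak-fitting the two strips in the top view, stop ridge at row 235.08 and jaw ridge now at 223.02, gives a gap of 20.2 mm: snug on two plates. Last look at the rest.

Run:
```python
from h import *
cv2.imwrite("pics/tfin.png",np.load("tav.npy").astype(np.uint8)[:,:,::-1])
```

```text
(no output)
```

View pics/tfin.png

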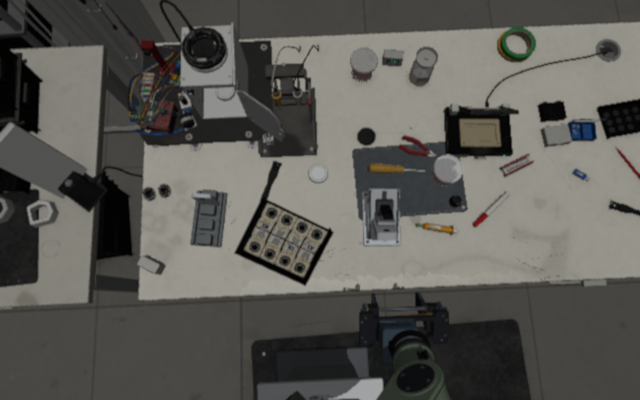

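The spare plate stands in its slot at (208,196). Puck, syringe, loupe and brush lie where they were, and the arm is clear. I hand in.

```bash
python3 -c "
from workcell import env
env.job_done()"
```

```text
the job is handed in; nothing more can be done
```

I stood two plates in the jig, the first against the stop and the second flat against it. I then drew the jaw about 8 mm down the slope until it stopped, let go, and handed the job in at about 29 s of the 72 s. The third plate stayed in the rack because only about 8–11 mm of space was left.

**What the last checks showed:**
- **Gap:** the top view gives 20.2 mm between stop and jaw, against 20 mm of plates. A first reading from the model overlay had suggested 23–24 mm, which the finer measurement did not bear out.
- **Pull:** the jaw stopped dead while the pull rose to about 11 N along the slope. The last small step did not raise it further, so the grip on the handle was probably starting to slip.
- **Surroundings:** the spare plate stands in its slot and the puck, syringe, loupe and brush look unmoved. The arm is clear of everything.

**What went wrong on the way:**
- **Finger contact:** while lowering the second plate, one finger touched the top edge of the jaw with about 16 N. My first correction went the wrong way, and I fixed it after measuring again. A finger may have nudged the first plate a few mm sideways then. Afterwards it still looked centred within the 12 mm limit.
- **Foot of the second plate:** I released it with the gripper about 4 mm higher than for the first plate, letting it settle. That its foot is down was checked only by eye in the side view.

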